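# Free the painting jig of a parked brush and mount a wooden blank between its centres

### The arm

A 6-joint arm with a two-finger parallel gripper is mounted at the origin on the work surface. World frame = base frame: x ahead of the robot, y to its left, z up, the work surface at z = 0. Lengths are in m, angles in rad, forces in N, time in s.
With the tool pointing down it reaches from about 0.35 to 0.775 m from the base axis. Payload 5.5 kg.
Tool frame: the origin (TCP) lies at the very end of the fingers, on their centre line; the grasp point (between the pads) lies 19 mm behind it; x points along the fingers, y is the direction in which the jaws open and shut, and the axes are right-handed (so a half turn about x gives the same grasp; the last joint's range is limited). The gripper opens to 85 mm and grips with 20 to 120 N. Pads are 22 mm wide; open, the fingers measure 114 mm over their backs; the gripper's body (76 mm by 85 mm) begins 54 mm behind the grasp point. The pads swing forward as they close: fully open they stand 13 mm farther back than shut.
Start: joints at [-1.483, 0.313, 0.046, 1.304, 0, 1.431], TCP at [0.13, -0.56, 0.231] pointing down, gripper open.
Joint ranges: [-2.76, 2.76], [-0.86, 1.69], [-1.03, 1.26], [-2.2, 2.34], [-1.47, 1.5], [-3.14, 3.14]. Speed limits (rad/s): [2.57, 2.57, 3.14, 3.14, 3.14, 3.14].

### API

Orientations are given as a unit quaternion [w, x, y, z].
In Python, from workcell import env gives the robot as it stands.
- The arm moves only by the tool drive_tool, never from a script. Its argument "plan" is a list that holds one entry, the list of rows, each a list of 7 numbers: the shift along the tool's x, y, z in cm, then the turn, a rotation vector about the tool's x, y, z in degrees, then the opening, from 0 (shut) to 1 (fully open). In form: [[[tx, ty, tz, wx, wy, wz, fingers], ...]]. A call has exactly 5 rows; each row shifts and turns the commanded pose from where the row before left it, along the tool's axes as they then stand; what a row does not reach is not made up. A row lasts 1/12 s, in which the tool goes at most 41.7 mm and 7.16 degrees, less where a joint would pass 70% of its speed; a pose out of reach is approached as far as the arm can. A call with a gripper value outside its range is refused whole. The fingers move at their own pace and stop on an object; "squeeze" is the grip in N (left out, the last holds). Time passes only in rows, so rows that do not move let the fingers close, or fill a call up. It gives the time, the measured TCP pose, the force and the opening at its end, in the units of the state.
- env.get_state(): the state, without advancing time (a new reading comes with each control period).
- env.read_camera(name): name is "side" or "top"; returns the picture (384x512x3 uint8, red, green, blue); there is no depth.
- env.camera_model(name): a dict with "camera_matrix" (3x3 intrinsics, pixels), "camera_from_world" (4x4, takes a point from world to camera coordinates). Camera axes: x right, y down, z forward; pixel columns grow to the right and rows downward; lengths in m; the calibration is good to about 2 mm. A picture is of the moment at which its call begins. camera_model takes no time and is no camera call.
- env.hand_in(): hands the job in, once; it reports no verdict.
The state is a dict: "clock": time; "joint_pos": joint angles; "qvel": joint speeds; "tau": joint torques, N m; "tcp_pos": TCP position; "orientation": TCP orientation; "wrist_force": force on the tool from outside, world axes, zero at the start; "ft_torque": the same for the moment, N m; "finger_gap": finger opening in m.
Only numpy, scipy, OpenCV 4.12 (cv2) and the standard library are available. Lean on these libraries where they do the work, as an engineer would, in place of code of your own. Each camera call takes 0.05 s, during which the arm holds its last target.

### The job

Someone has parked a paintbrush in the V rests of the painting jig: lay it flat in the red brush tray. Then lay the plain wooden blank from the rack in the two V rests, and slide the tailstock up until the blank is held snugly between both cup centres, with no end play. Leave the finished green stick and the yellow-capped jar beside the jig where they are.

Things in the scene. Friction and masses are not known exactly. Their poses are not given: they have to be found in the camera images.
- jig: Painting jig, fixed: plywood bed 370 x 100 x 18 mm with blue headstock, two V rests and sliding blue tailstock. Origin on the table beneath the middle between the V rests; x along the jig from headstock to tailstock, z up. V rests (90 degree notches, 12 mm long in x, arms 17 mm to either side) at x = -50 and +50 mm, notch bottoms 45 mm, arm ends 61 mm above the table; nothing between them.
- head_cup (a point): Centre of the rim of the headstock's steel cup centre, at jig x = -91 mm, 62 mm above the table. Cup 29 mm outside, 18 mm inside, 11 mm deep, opening towards jig +x; a blank's tapered end goes 9 mm into it. The headstock behind it is 44 mm wide, its top 88 mm above the table.
- cradle (a point): Point on the jig's centre line (common axis of the cups and of a blank lying in the V rests), 62 mm above the table, midway between the V rests. Axes as the jig's. The middle of a blank pressed home in the headstock cup comes to this point.
- tailstock (a joint): Slide of the tailstock along the jig, m: 0 fully back, grows as it moves towards the headstock (jig -x), at most 0.092; stiff (about 3 N) and stays where left. The rim of its cup (same size as the headstock's, opening towards -x) is at jig x = 166 mm minus this value; a blank clamped between both cups gives about 0.075.
- tail_handle (a point): Grip point of the red handle block on top of the tailstock, 112 mm above the table. Block 26 mm along the jig, 22 mm across, from 87 to 125 mm above the table. The point lies in its middle, 13 mm below its top, 31 mm behind the tailstock cup's rim, and moves with the tailstock.
- brush: Paintbrush, 185 mm long, 25 g, orange round handle 10 mm thick, brass ferrule and brown tip up to 13 mm thick. Origin on its axis, 85 mm from the handle's end, 100 mm from the tip, x towards the tip. At first it lies in the jig's V rests, axis 52 mm above the table.
- tray: Red open brush tray, fixed: 260 mm (x) x 120 mm (y) outside, 24 mm high, walls and floor 5 mm. Origin under its centre on the table.
- rack: Wooden stick rack, fixed: base 140 mm (x) x 160 mm (y), 10 mm thick, two slots along x at y = -37.5 and +37.5 mm, each of two V notches at x = -55 and +55 mm; a stick's axis lies 52 mm above the table. Origin under its centre on the table.
- blank: Plain light wooden stick (the blank), 200 mm long, 24 mm thick, 65 g, both ends tapering over 14 mm to 8 mm, alike either way round. Origin at its middle, x along its axis. Starts in one slot of the rack.
- finished: Finished stick, same shape as the blank but green with two yellow bands; in the other slot of the rack. Origin at its middle, x along it. Leave alone.
- paint_jar: Closed glass jar with yellow cap, 48 mm across, 60 mm high, beside the jig on the far side. Origin under its centre.

How it is judged:
By the outcome, as a careful person would: the job done as asked, in the order asked, and still so for the second after the job is handed in, with the robot touching nothing.
It also fails if it takes over 72 s, if anything falls off the work surface, if the arm or the gripper's body presses on something with over 40 N, if the wrist force passes 120 N, or if a joint passes its speed limit or range.

## Working session

There is one attempt and no reset: what is moved stays moved. The work goes in short steps, Python scripts to look and compute and a tool call to move; the robot and the scene stay as the last step left them, time stands still between calls to the robot, and variables do not carry over. Pictures are saved under pics/ and viewed, and the job is handed in when it is done.

Besides the shell and the picture viewer there is one more tool, called after "Request:" as name([rows], argument=value, ...), one row to a line, values as JSON. drive_tool: Moves the arm, as the interface text tells. Its arguments: {"type":"object","properties":{"plan":{"type":"array","items":{"type":"array","items":{"type":"array","items":{"type":"number"}}}},"squeeze":{"type":"number"}},"required":["plan"]}

```bash
ls; mkdir -p pics
python3 - <<'E'
from workcell import env
import cv2
s=env.get_state()
print(s)
for n in("side","top"):
    im=env.read_camera(n); cv2.imwrite(f"pics/{n}0.png",im[:,:,::-1])
    m=env.camera_model(n); print(n,m)
E
```

```text
pics
{'clock': 0.0, 'joint_pos': array([-1.48262550e+00,  3.13960965e-01,  4.49616435e-02,  1.30361943e+00,
       -1.15747842e-05,  1.43122340e+00]), 'qvel': array([ 1.84754220e-03, -9.38312292e-05, -2.72666595e-04,  1.07965942e-03,
       -8.29721293e-04,  3.38557847e-04]), 'tau': array([ 9.72082926e-04, -4.80629325e+01,  2.98529953e+01,  1.94372825e-02,
       -4.02616411e-05,  3.31469316e-06]), 'tcp_pos': array([ 0.12977894, -0.55962045,  0.23042424]), 'orientation': array([ 0.07970143,  0.70253945,  0.08098986, -0.70251452]), 'wrist_force': array([-0.27734631, -0.28253842, -0.13683134]), 'ft_torque': array([ 0.0045816 ,  0.01614113, -0.03776424]), 'finger_gap': 0.08505445078167967}
side {'camera_matrix': array([[451.87996103,   0.        , 254.98092678],
       [  0.        , 451.87996103, 189.76291583],
       [  0.        ,   0.        ,   1.        ]]), 'camera_from_world': array([[-0.78376869, -0.62061636,  0.0232803 ,  0.47201088],
       [-0.37842635,  0.44751577, -0.81026115,  0.28877107],
       [ 0.49244302, -0.6438672 , -0.58560644,  0.89579773],
       [ 0.        ,  0.        ,  0.        ,  1.        ]])}
top {'camera_matrix': array([[440.80053877,   0.        , 248.78893795],
       [  0.        , 440.80053877, 201.14017229],
       [  0.        ,   0.        ,   1.        ]]), 'camera_from_world': array([[ 0.06673283, -0.99775942,  0.00478254, -0.02121556],
       [-0.97197208, -0.06608954, -0.22561573,  0.61597998],
       [ 0.22542629,  0.01040748, -0.97420463,  1.18505693],
       [ 0.        ,  0.        ,  0.        ,  1.        ]])}
```

View pics/side0.png

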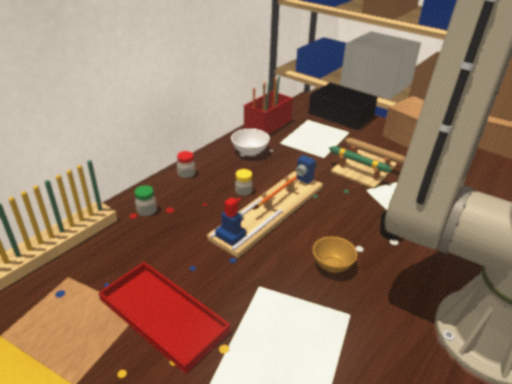

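View pics/top0.png

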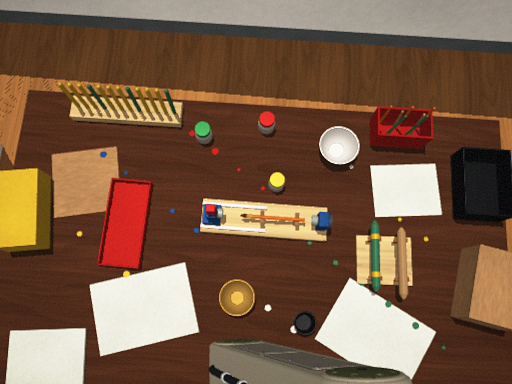

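The top view shows the jig with its headstock at right (321,221), tailstock and red handle at left (212,213), and the brush between them with the tip towards the tailstock. The tray is at left (125,224). The rack is at right, with the green stick at (375,256) and the blank at (402,262). I'll enlarge for measuring.

Run:
```python
import cv2
t=cv2.imread("pics/top0.png");s=cv2.imread("pics/side0.png")
def crop(im,x,y,w,h,k,n): cv2.imwrite(n,cv2.resize(im[y:y+h,x:x+w],None,fx=k,fy=k,interpolation=cv2.INTER_CUBIC))
crop(t,190,165,150,85,5,"pics/t_jig.png")
crop(t,345,210,80,95,6,"pics/t_rack.png")
crop(t,90,170,70,105,5,"pics/t_tray.png")
crop(s,200,145,135,110,5,"pics/s_jig.png")
```

```text
(no output)
```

View pics/t_jig.png

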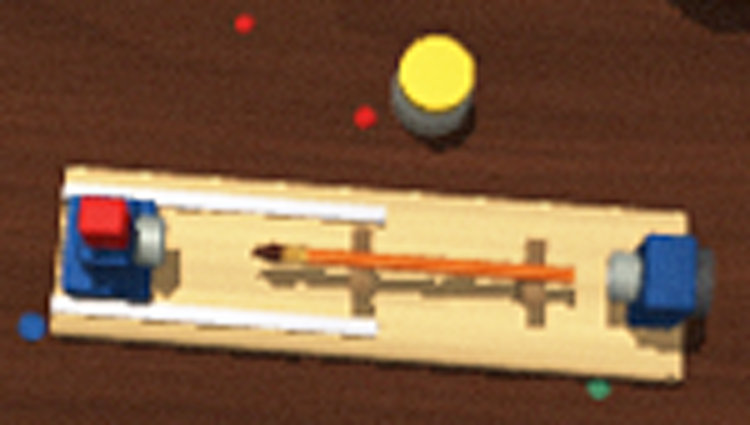

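View pics/t_rack.png

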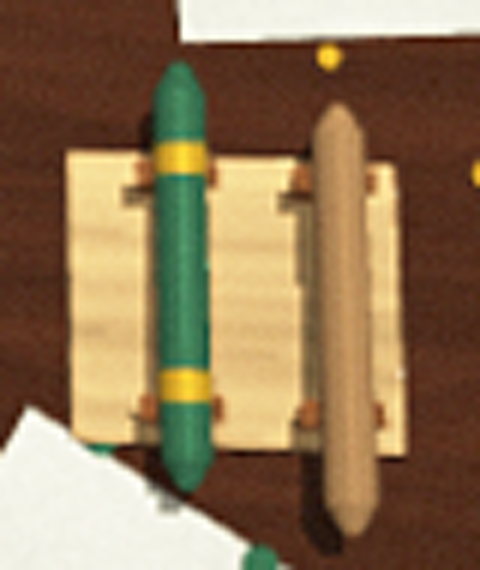

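View pics/t_tray.png

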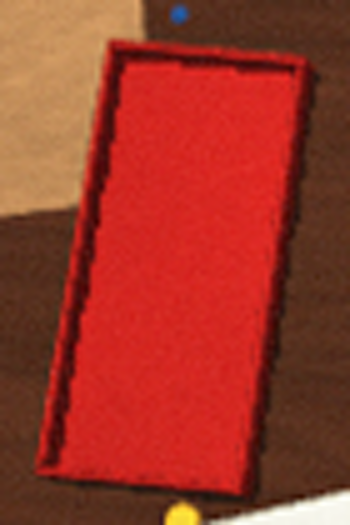

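View pics/s_jig.png

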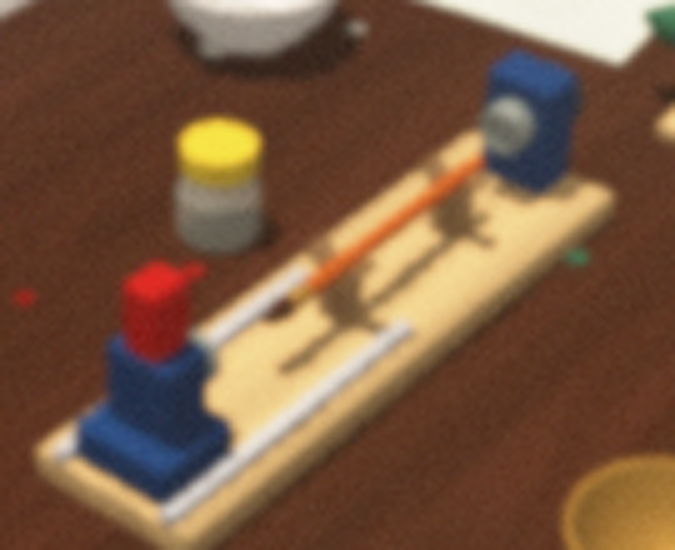

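```bash
cat > h.py <<'E'
import numpy as np, cv2
from scipy.optimize import least_squares
from scipy.spatial.transform import Rotation as R
CM={"side":(np.array([[451.87996103,0,254.98092678],[0,451.87996103,189.76291583],[0,0,1]]),np.array([[-0.78376869,-0.62061636,0.0232803,0.47201088],[-0.37842635,0.44751577,-0.81026115,0.28877107],[0.49244302,-0.6438672,-0.58560644,0.89579773]])),
"top":(np.array([[440.80053877,0,248.78893795],[0,440.80053877,201.14017229],[0,0,1]]),np.array([[0.06673283,-0.99775942,0.00478254,-0.02121556],[-0.97197208,-0.06608954,-0.22561573,0.61597998],[0.22542629,0.01040748,-0.97420463,1.18505693]]))}
def proj(c,P):
    K,T=CM[c];P=np.atleast_2d(P);q=P@T[:,:3].T+T[:,3];q=q@K.T
    return q[:,:2]/q[:,2:]
def back(c,uv,z):
    K,T=CM[c];d=T[:,:3].T@np.linalg.solve(K,[uv[0],uv[1],1.]);o=-T[:,:3].T@T[:,3]
    return o+d*(z-o[2])/d[2]
def w(p,L):  # pose x,y,yaw ; local pts
    L=np.atleast_2d(L).astype(float);c,s=np.cos(p[2]),np.sin(p[2])
    return np.c_[p[0]+c*L[:,0]-s*L[:,1],p[1]+s*L[:,0]+c*L[:,1],L[:,2]]
def unc(p,o,k): return (np.array(p,float)+.5)/k-.5+np.array(o)
E
python3 - <<'E'
from h import *
for n in CM:
    K,T=CM[n];print(n,-T[:,:3].T@T[:,3])
tj=lambda *p:unc(p,(190,165),5)
tr=lambda *p:unc(p,(345,210),6); tt=lambda *p:unc(p,(90,170),5); sj=lambda *p:unc(p,(200,145),5)
# jig
Z=.018
obs=[("top",tj(67,166),0,(1,-1)),("top",tj(52,331),0,(1,1)),("top",tj(685,213),0,(0,-1)),("top",tj(682,373),0,(0,1)),
("side",sj(38,455),0,(1,-1)),("side",sj(172,540),0,(1,1)),("side",sj(614,195),0,(0,1))]
def model(p,s):
    # head towards world -y: jig x ~ +y ; jig y ~ -x ; far side (world +x)= jig -y
    xe=p[3]+ (.37 if s[0] else 0)
    return w(p,[[xe,.05*s[1],Z]])
f=lambda p:np.concatenate([proj(c,model(p,s))[0]-uv for c,uv,_,s in obs])
r=least_squares(f,[.5,0,np.pi/2,-.16]);print("jig",r.x,np.round(r.fun.reshape(-1,2),1).tolist())
# rack
ro=[(tr(67,150),1),(tr(398,163),2),(tr(406,455),3),(tr(74,440),4)]
L={1:(.07,.08),2:(.07,-.08),3:(-.07,-.08),4:(-.07,.08)}
f=lambda p:np.concatenate([proj("top",w(p,[[*L[i],.01]]))[0]-uv for uv,i in ro])
r2=least_squares(f,[.4,-.3,0]);print("rack",r2.x,np.round(r2.fun.reshape(-1,2),1).tolist())
for nm,a,b in(("blank",tr(338,103),tr(351,534)),("green",tr(179,62),tr(189,490))):
    A=back("top",a,.052);B=back("top",b,.052);d=A-B;print(nm,(A+B)/2,np.linalg.norm(d),np.arctan2(d[1],d[0]))
# tray
to=[(tt(110,42),(.13,.06)),(tt(310,62),(.13,-.06)),(tt(248,494),(-.13,-.06)),(tt(38,473),(-.13,.06))]
f=lambda p:np.concatenate([proj("top",w(p,[[*s,.024]]))[0]-uv for uv,s in to])
r3=least_squares(f,[.4,.3,0]);print("tray",r3.x,np.round(r3.fun.reshape(-1,2),1).tolist())
A=back("top",tj(253,251),.052);B=back("top",tj(574,275),.052);d=A-B;print("brush tip,end",A,B,np.linalg.norm(d),np.arctan2(d[1],d[0]))
A=back("top",tj(104,219),.125);print("handle",A)
A=back("top",tj(361,270),.055);B=back("top",tj(537,283),.055);print("V",A,B,np.linalg.norm(A-B))
E
```

```text
side [0.03809659 0.74048284 0.74757634]
top [0.33298813 0.00720835 1.29356419]
jig [  0.72984815  15.97763217   1.56132611 -16.18885366] [[-0.5, -0.3], [-0.9, -0.2], [0.2, -0.4], [-0.5, 1.1], [-1.9, -1.6], [2.7, 0.0], [-0.3, -0.6]]
rack [ 0.48268536 -0.38231556  0.02438298] [[0.3, -0.0], [-0.4, 0.1], [0.3, -0.1], [-0.2, -0.0]]
blank [ 0.47450005 -0.42013432  0.052     ] 0.200673819987413 0.01865661177770016
green [ 0.48931208 -0.34510574  0.052     ] 0.20060326625872682 0.025436134699853702
tray [ 0.53946315  0.37710024 -0.02356678] [[0.2, -0.3], [0.1, -0.8], [-0.3, 0.3], [0.0, 0.7]]
brush tip,end [0.57845166 0.04238279 0.052     ] [ 0.57691988 -0.14212141  0.052     ] 0.18451055664359098 1.5624943533443938
handle [0.57618381 0.12212897 0.125     ]
V [ 0.57099512 -0.02008421  0.055     ] [ 0.57025692 -0.120842    0.055     ] 0.10076048748884887
```

Run:
```python
from h import *
tj=lambda *p:unc(p,(190,165),5);sj=lambda *p:unc(p,(200,145),5)
print("head rim top",back("top",tj(609,275),.062),"tail rim",back("top",tj(164,240),.062))
for u in (82,126): print("handle",u,back("top",tj(u,219),.125))
# overlay of model
import sys
for y0 in (-.0705,):
  p=[.578+0.00,y0,1.5613]
  t=cv2.imread("pics/top0.png");s=cv2.imread("pics/side0.png")
  k=5
  ims={"top":cv2.resize(t[165:250,190:340],None,fx=k,fy=k,interpolation=cv2.INTER_CUBIC),"side":cv2.resize(s[145:255,200:335],None,fx=k,fy=k,interpolation=cv2.INTER_CUBIC)}
  O={"top":(190,165),"side":(200,145)}
  def pl(L,col,closed=True):
    for n in ims:
      q=proj(n,w(p,L)); q=((q-O[n]+.5)*k-.5)
      cv2.polylines(ims[n],[np.round(q*8).astype(np.int32)],closed,col,1,cv2.LINE_AA,3)
  for x in(-.05,.05):
    for dx in(-.006,.006):
      pl([[x+dx,-.017,.061],[x+dx,0,.045],[x+dx,.017,.061]],(255,0,255),False)
  th=np.linspace(0,2*np.pi,30)[:-1]
  for x in(-.091,.166): pl(np.c_[np.full(29,x),.0145*np.cos(th),.062+.0145*np.sin(th)],(0,255,0))
  for z in(.125,): pl([[.197+a*.013,b*.011,z] for a,b in((1,1),(1,-1),(-1,-1),(-1,1))],(255,255,0))
  pl([[a,b*.05,.018] for a,b in((-.14,1),(-.14,-1),(.23,-1),(.23,1))],(255,0,0))
  for n in ims: cv2.imwrite(f"pics/ov_{n}.png",ims[n])
```

```text
head rim top [ 0.57630159 -0.16078176  0.062     ] tail rim [0.57941513 0.09316176 0.062     ]
handle 82 [0.57537635 0.13401877 0.125     ]
handle 126 [0.57699136 0.11023801 0.125     ]
```

View pics/ov_top.png

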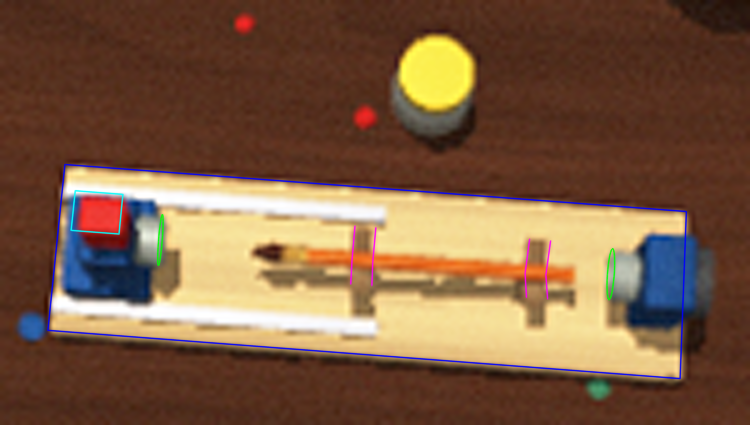

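View pics/ov_side.png

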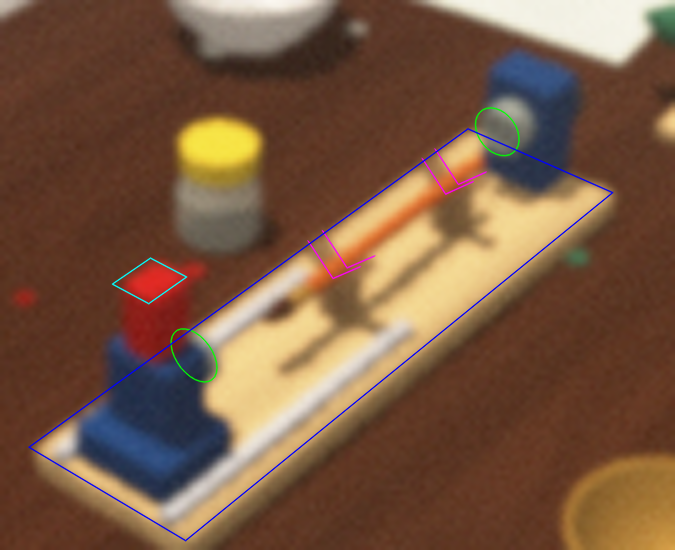

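```bash
cat >> h.py <<'E'
def Rdown(psi): # tool x down, y at angle psi
    y=np.array([np.cos(psi),np.sin(psi),0]);x=np.array([0,0,-1.]);return np.c_[x,y,np.cross(x,y)]
def go(target,psi_deg,n=None):
    """print the shift (cm, in present tool axes) and turn to target"""
    from workcell import env
    s=env.get_state();q=s["orientation"];Rm=R.from_quat([q[1],q[2],q[3],q[0]]).as_matrix()
    d=Rm.T@(np.array(target)-s["tcp_pos"])*100
    rv=R.from_matrix(Rm.T@Rdown(np.radians(psi_deg))).as_rotvec(degrees=True)
    a=np.degrees(np.arctan2(Rm[1,1],Rm[0,1]))
    print("t=%.2f"%s["clock"],"tcp",np.round(s["tcp_pos"],4),"psi %.1f"%a,"shift cm",np.round(d,2),"turn",np.round(rv,1),"F",np.round(s["wrist_force"],1),"gap %.4f"%s["finger_gap"],"q1,q6",np.round(s["joint_pos"][[0,5]],2))
E
python3 - <<'E'
from h import *
go([.577,-.065,.2],0); go([.577,-.065,.2],180)
E
```

```text
t=0.10 tcp [ 0.1298 -0.5597  0.2305] psi -76.9 shift cm [  3.12 -38.09 -54.74] turn [-76.9  -0.1   0.1] F [0.5 0.7 0.6] gap 0.0854 q1,q6 [-1.48  1.43]
t=0.10 tcp [ 0.1298 -0.5597  0.2305] psi -76.9 shift cm [  3.12 -38.09 -54.74] turn [1.031e+02 1.000e-01 1.000e-01] F [0.5 0.7 0.6] gap 0.0854 q1,q6 [-1.48  1.43]
```

```bash
cat >> h.py <<'E'
def rows(target,psi_deg,n,grip,start=None,psi0=None):
    from workcell import env
    s=env.get_state();q=s["orientation"];Rm=R.from_quat([q[1],q[2],q[3],q[0]]).as_matrix()
    go(target,psi_deg)
    a0=np.degrees(np.arctan2(Rm[1,1],Rm[0,1])) if psi0 is None else psi0
    p=np.array(s["tcp_pos"] if start is None else start);
    da=psi_deg-a0; tilt=None
    a=a0
    for k in range(n):
        d=(np.array(target)-p)/(n-k); dt=np.round(Rdown(np.radians(a)).T@d*100,1)
        tn=np.round(-(psi_deg-a)/(n-k),1)
        p=p+Rdown(np.radians(a))@dt/100; a=a-tn
        print([float(x)+0 for x in dt]+[float(tn)+0,0,0,grip], end=",\n" if k%5==4 else ",")
E
python3 - <<'E'
from h import *
rows([.577,-.065,.20],-.5,20,.6)
E
```

```text
t=0.10 tcp [ 0.1298 -0.5597  0.2305] psi -76.9 shift cm [  3.12 -38.09 -54.74] turn [-76.4  -0.1   0.1] F [0.5 0.7 0.6] gap 0.0854 q1,q6 [-1.48  1.43]
[0.2, -1.9, -2.7, -3.8, 0, 0, 0.6],[0.2, -1.7, -2.9, -3.8, 0, 0, 0.6],[0.1, -1.5, -3.0, -3.8, 0, 0, 0.6],[0.2, -1.3, -3.1, -3.8, 0, 0, 0.6],[0.1, -1.1, -3.1, -3.8, 0, 0, 0.6],
[0.2, -0.9, -3.2, -3.8, 0, 0, 0.6],[0.1, -0.7, -3.3, -3.8, 0, 0, 0.6],[0.2, -0.5, -3.3, -3.8, 0, 0, 0.6],[0.1, -0.3, -3.3, -3.8, 0, 0, 0.6],[0.2, 0.0, -3.3, -3.8, 0, 0, 0.6],
[0.1, 0.2, -3.3, -3.8, 0, 0, 0.6],[0.2, 0.4, -3.3, -3.8, 0, 0, 0.6],[0.1, 0.6, -3.3, -3.9, 0, 0, 0.6],[0.2, 0.8, -3.2, -3.8, 0, 0, 0.6],[0.1, 1.1, -3.2, -3.9, 0, 0, 0.6],
[0.2, 1.3, -3.1, -3.8, 0, 0, 0.6],[0.1, 1.5, -3.0, -3.9, 0, 0, 0.6],[0.2, 1.6, -2.9, -3.8, 0, 0, 0.6],[0.1, 1.8, -2.8, -3.9, 0, 0, 0.6],[0.2, 2.1, -2.6, -3.8, 0, 0, 0.6],
```

Request:
drive_tool([
  [[0.2, -1.9, -2.7, -3.8, 0, 0, 0.6], [0.2, -1.7, -2.9, -3.8, 0, 0, 0.6], [0.1, -1.5, -3.0, -3.8, 0, 0, 0.6], [0.2, -1.3, -3.1, -3.8, 0, 0, 0.6], [0.1, -1.1, -3.1, -3.8, 0, 0, 0.6]],
], squeeze=25)

```text
clock: 0.52
tcp_pos: [0.243, -0.4356, 0.2226]
orientation: [0.196, 0.679, 0.197, -0.679]
wrist_force: [-0.1, 0.0, -0.1]
finger_gap: 0.0512
```

Request:
drive_tool([
  [[0.2, -0.9, -3.2, -3.8, 0, 0, 0.6], [0.1, -0.7, -3.3, -3.8, 0, 0, 0.6], [0.2, -0.5, -3.3, -3.8, 0, 0, 0.6], [0.1, -0.3, -3.3, -3.8, 0, 0, 0.6], [0.2, 0.0, -3.3, -3.8, 0, 0, 0.6]],
])

```text
clock: 0.93
tcp_pos: [0.3545, -0.312, 0.2151]
orientation: [-0.306, -0.638, -0.306, 0.638]
wrist_force: [0.1, -0.8, -0.8]
finger_gap: 0.0511
```

Request:
drive_tool([
  [[0.1, 0.2, -3.3, -3.8, 0, 0, 0.6], [0.2, 0.4, -3.3, -3.8, 0, 0, 0.6], [0.1, 0.6, -3.3, -3.9, 0, 0, 0.6], [0.2, 0.8, -3.2, -3.8, 0, 0, 0.6], [0.1, 1.1, -3.2, -3.9, 0, 0, 0.6]],
])

```text
clock: 1.35
tcp_pos: [0.466, -0.1883, 0.2078]
orientation: [-0.408, -0.578, -0.408, 0.578]
wrist_force: [0.1, -0.4, -0.2]
finger_gap: 0.051
```

Request:
drive_tool([
  [[0.2, 1.3, -3.1, -3.8, 0, 0, 0.6], [0.1, 1.5, -3.0, -3.9, 0, 0, 0.6], [0.2, 1.6, -2.9, -3.8, 0, 0, 0.6], [0.1, 1.8, -2.8, -3.9, 0, 0, 0.6], [0.2, 2.1, -2.6, -3.8, 0, 0, 0.6]],
])

```text
clock: 1.77
tcp_pos: [0.5779, -0.0642, 0.1999]
orientation: [-0.498, -0.501, -0.499, 0.502]
wrist_force: [0.3, -1.3, -0.1]
finger_gap: 0.0512
```

Run:
```python
from h import *
go([.577,-.065,.20],-.5)
```

```text
t=1.77 tcp [ 0.5779 -0.0642  0.1999] psi -0.3 shift cm [-0.01 -0.09  0.08] turn [ 0.2 -0.   0. ] F [ 0.3 -1.3 -0.1] gap 0.0512 q1,q6 [-0.25  1.33]
```

Request:
drive_tool([
  [[3, 0, 0, 0, 0, 0, 0.6], [3, 0, 0, 0, 0, 0, 0.6], [3, 0, 0, 0, 0, 0, 0.6], [1, 0, 0, 0, 0, 0, 0.6], [0, 0, 0, 0, 0, 0, 0.6]],
])

```text
clock: 2.18
tcp_pos: [0.5746, -0.0651, 0.0969]
orientation: [-0.495, -0.501, -0.5, 0.504]
wrist_force: [-0.3, 0.2, 0.7]
finger_gap: 0.0513
```

```bash
cat >> h.py <<'E'
def shot(c,name,x,y,ww,hh,k):
    from workcell import env
    im=np.ascontiguousarray(env.read_camera(c)[:,:,::-1]);cv2.imwrite(f"pics/{name}_full.png",im)
    cv2.imwrite(f"pics/{name}.png",cv2.resize(im[y:y+hh,x:x+ww],None,fx=k,fy=k,interpolation=cv2.INTER_CUBIC))
E
python3 - <<'E'
from h import *
go([.577,-.065,.041],-.5)
shot("top","a1",190,165,150,85,5)
shot("side","a1s",200,145,135,110,5)
E
```

```text
t=2.18 tcp [ 0.5746 -0.0651  0.0969] psi -0.5 shift cm [ 5.59  0.28 -0.01] turn [-0.  -0.1  0.4] F [-0.3  0.2  0.7] gap 0.0513 q1,q6 [-0.25  1.33]
```

View pics/a1.png

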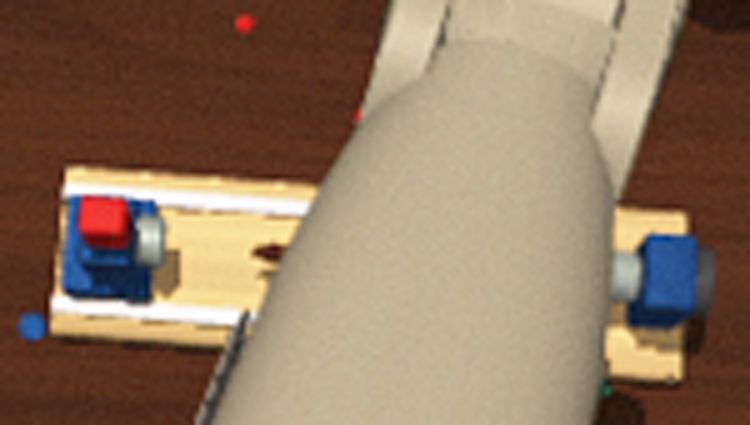

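View pics/a1s.png

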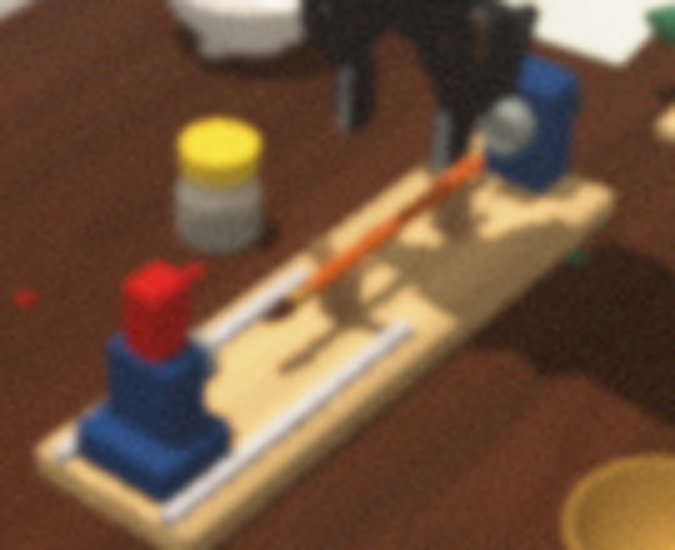

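The side view shows the two fingertips at about crop (350,127) and (440,165), straddling the brush line. The top view is blocked by the arm. I'll check the side camera's bias against the known fingertip positions.

Run:
```python
from h import *
k=5;O=(200,145)
for z in(.097,.102):
  for x in(.5746-.0255-.007,.5746-.0255,.5746+.0255,.5746+.0325):
    q=proj("side",[[x,-.0651,z]])[0];print(z,x,np.round((q-O+.5)*k-.5))
q=proj("side",[[.5776,-.0651,.052],[.5776,-.142,.052],[.578,.0424,.052]]);print(np.round((q-O+.5)*k-.5))
```

```text
0.097 0.5421 [454. 178.]
0.097 0.5491 [442. 173.]
0.097 0.6001 [362. 137.]
0.097 0.6071 [351. 133.]
0.102 0.5421 [454. 170.]
0.102 0.5491 [443. 165.]
0.102 0.6001 [362. 129.]
0.102 0.6071 [352. 125.]
[[392. 224.]
 [475. 161.]
 [265. 320.]]
```

Request:
drive_tool([
  [[2, 0, 0, 0, 0, 0.2, 0.6], [2, 0, 0, 0, 0, 0.2, 0.6], [1.2, 0.1, 0, 0, 0, 0, 0.6], [0.4, 0, 0, 0, 0, 0, 0.6], [0, 0, 0, 0, 0, 0, 0.6]],
])

```text
clock: 2.7
tcp_pos: [0.5791, -0.0663, 0.0452]
orientation: [0.5, 0.504, 0.495, -0.501]
wrist_force: [-0.9, -0.3, 0.7]
finger_gap: 0.051
```

Request:
drive_tool([
  [[0, 0, 0, 0, 0, 0, 0], [0, 0, 0, 0, 0, 0, 0], [0, 0, 0, 0, 0, 0, 0], [0, 0, 0, 0, 0, 0, 0], [0, 0, 0, 0, 0, 0, 0]],
])

```text
clock: 3.12
tcp_pos: [0.5766, -0.0662, 0.0454]
orientation: [0.499, 0.503, 0.496, -0.502]
wrist_force: [-7.6, -1.1, 9.1]
finger_gap: 0.0084
```

Run:
```python
from h import *
go([.577,-.065,.041],-.5)
shot("side","a2s",200,145,135,110,5)
```

```text
t=3.12 tcp [ 0.5766 -0.0662  0.0454] psi -0.6 shift cm [ 0.44  0.04 -0.12] turn [-0.1  0.1 -0.2] F [-7.6 -1.1  9.1] gap 0.0084 q1,q6 [-0.25  1.33]
```

View pics/a2s.png

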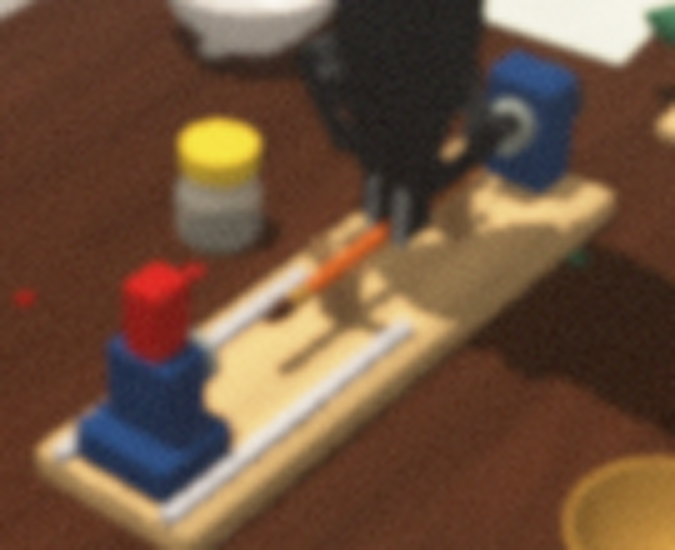

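Gap is 8.4 mm with a −7.6 N x force, so the grip is a bit high and the real axis is a few mm nearer the robot. I'll regrip lower and shifted.

Request:
drive_tool([
  [[0, 0, 0, 0, 0, 0, 0.4], [0, 0, 0, 0, 0, 0, 0.4], [0, -0.4, 0, 0, 0, 0, 0.4], [0.6, 0, 0, 0, 0, 0, 0.4], [0, 0, 0, 0, 0, 0, 0.4]],
])

```text
clock: 3.58
tcp_pos: [0.5739, -0.0657, 0.0373]
orientation: [0.499, 0.504, 0.496, -0.501]
wrist_force: [0.5, -0.1, -0.5]
finger_gap: 0.0341
```

Request:
drive_tool([
  [[0, 0, 0, 0, 0, 0, 0], [0, 0, 0, 0, 0, 0, 0], [0, 0, 0, 0, 0, 0, 0], [0, 0, 0, 0, 0, 0, 0], [0, 0, 0, 0, 0, 0, 0]],
])

```text
clock: 4.0
tcp_pos: [0.5759, -0.0661, 0.0388]
orientation: [0.5, 0.505, 0.495, -0.5]
wrist_force: [4.5, -0.7, 0.3]
finger_gap: 0.009
```

Run:
```python
from h import *
go([.577,-.065,.041],-.5)
```

```text
t=4.00 tcp [ 0.5759 -0.0661  0.0388] psi -0.5 shift cm [-0.22  0.11 -0.11] turn [-0.   0.  -0.5] F [ 4.5 -0.7  0.3] gap 0.0090 q1,q6 [-0.25  1.33]
```

Request:
drive_tool([
  [[-1, 0, 0, 0, 0, 0, 0], [-2.5, 0, 0, 0, 0, 0, 0], [-3.5, 0, 0, 0, 0, 0, 0], [-4, 0, 0, 0, 0, 0, 0], [-3, 0, 0, 0, 0, 0, 0]],
])

```text
clock: 4.42
tcp_pos: [0.5726, -0.0657, 0.1812]
orientation: [0.499, 0.504, 0.496, -0.501]
wrist_force: [1.6, -0.6, -0.6]
finger_gap: 0.009
```

Run:
```python
from h import *
shot("side","a3s",150,60,185,180,4)
rows([.555,.377,.18],88.65,15,0)
```

```text
t=4.47 tcp [ 0.5756 -0.0664  0.1874] psi -0.5 shift cm [  0.59  -2.49 -44.32] turn [-89.2   0.8  -0.6] F [ 1.9 -0.2  3.7] gap 0.0086 q1,q6 [-0.25  1.33]
[0.0, -0.2, -3.0, -5.9, 0, 0, 0],[0.1, 0.1, -3.0, -5.9, 0, 0, 0],[0.0, 0.4, -2.9, -6.0, 0, 0, 0],[0.1, 0.8, -2.9, -5.9, 0, 0, 0],[0.0, 1.0, -2.8, -6.0, 0, 0, 0],
[0.1, 1.3, -2.6, -5.9, 0, 0, 0],[0.0, 1.6, -2.5, -6.0, 0, 0, 0],[0.1, 1.8, -2.3, -5.9, 0, 0, 0],[0.0, 2.1, -2.1, -6.0, 0, 0, 0],[0.1, 2.3, -1.9, -5.9, 0, 0, 0],
[0.0, 2.5, -1.6, -6.0, 0, 0, 0],[0.1, 2.6, -1.4, -5.9, 0, 0, 0],[0.0, 2.7, -1.1, -6.0, 0, 0, 0],[0.1, 2.8, -0.8, -5.9, 0, 0, 0],[0.0, 2.9, -0.5, -6.0, 0, 0, 0],
```

View pics/a3s.png

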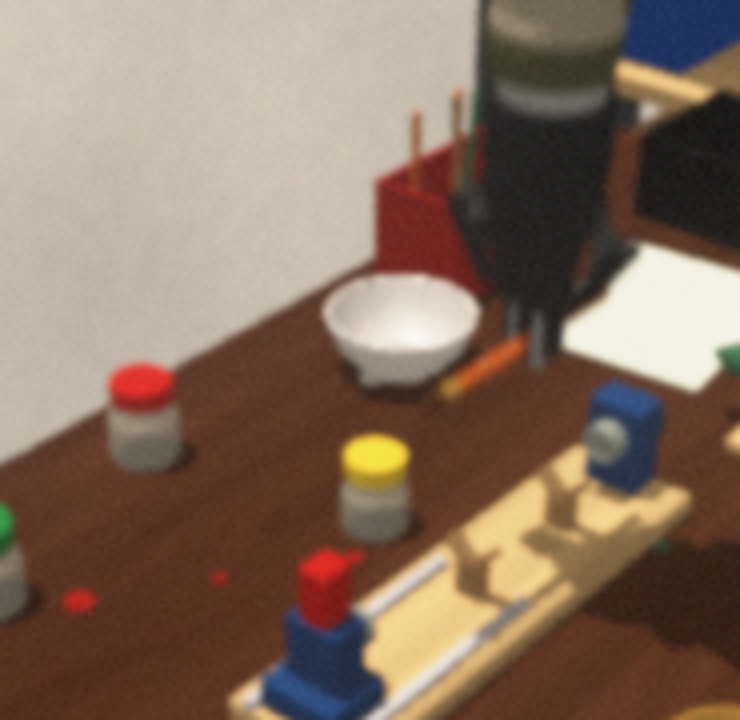

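The brush is lifted, held between the fingers at about (520,345) in the crop, and clear of the jig. Carrying it to the tray.

Request:
drive_tool([
  [[0.0, -0.2, -3.0, -5.9, 0, 0, 0], [0.1, 0.1, -3.0, -5.9, 0, 0, 0], [0.0, 0.4, -2.9, -6.0, 0, 0, 0], [0.1, 0.8, -2.9, -5.9, 0, 0, 0], [0.0, 1.0, -2.8, -6.0, 0, 0, 0]],
])

```text
clock: 4.88
tcp_pos: [0.5641, 0.0842, 0.176]
orientation: [0.612, 0.357, 0.609, -0.356]
wrist_force: [0.1, -0.3, -0.8]
finger_gap: 0.0085
```

Request:
drive_tool([
  [[0.1, 1.3, -2.6, -5.9, 0, 0, 0], [0.0, 1.6, -2.5, -6.0, 0, 0, 0], [0.1, 1.8, -2.3, -5.9, 0, 0, 0], [0.0, 2.1, -2.1, -6.0, 0, 0, 0], [0.1, 2.3, -1.9, -5.9, 0, 0, 0]],
])

```text
clock: 5.3
tcp_pos: [0.5578, 0.2315, 0.1731]
orientation: [0.683, 0.188, 0.68, -0.188]
wrist_force: [1.0, -0.5, -0.6]
finger_gap: 0.0084
```

Request:
drive_tool([
  [[0.0, 2.5, -1.6, -6.0, 0, 0, 0], [0.1, 2.6, -1.4, -5.9, 0, 0, 0], [0.0, 2.7, -1.1, -6.0, 0, 0, 0], [0.1, 2.8, -0.8, -5.9, 0, 0, 0], [0.0, 2.9, -0.5, -6.0, 0, 0, 0]],
])

```text
clock: 5.72
tcp_pos: [0.5512, 0.3779, 0.1707]
orientation: [0.709, 0.006, 0.705, -0.007]
wrist_force: [1.4, 0.4, -0.9]
finger_gap: 0.009
```

Request:
drive_tool([
  [[2, 0, 0, 0, 0, 0, 0], [3, 0, 0, 0, 0, 0, 0], [3, 0, 0, 0, 0, 0, 0], [2, 0, 0, 0, 0, 0, 0], [0, 0, 0, 0, 0, 0, 0]],
])

```text
clock: 6.13
tcp_pos: [0.549, 0.375, 0.0653]
orientation: [0.706, 0.006, 0.708, -0.01]
wrist_force: [-0.8, -1.6, -0.4]
finger_gap: 0.0092
```

Run:
```python
from h import *
go([.555,.377,.009],88.65)
shot("top","b1",60,150,160,150,4)
shot("side","b1s",50,150,200,220,3)
```

```text
t=6.13 tcp [0.549  0.375  0.0653] psi 88.7 shift cm [5.63 0.25 0.62] turn [ 0.  -0.2  0.3] F [-0.8 -1.6 -0.4] gap 0.0092 q1,q6 [0.48 0.5 ]
```

View pics/b1.png

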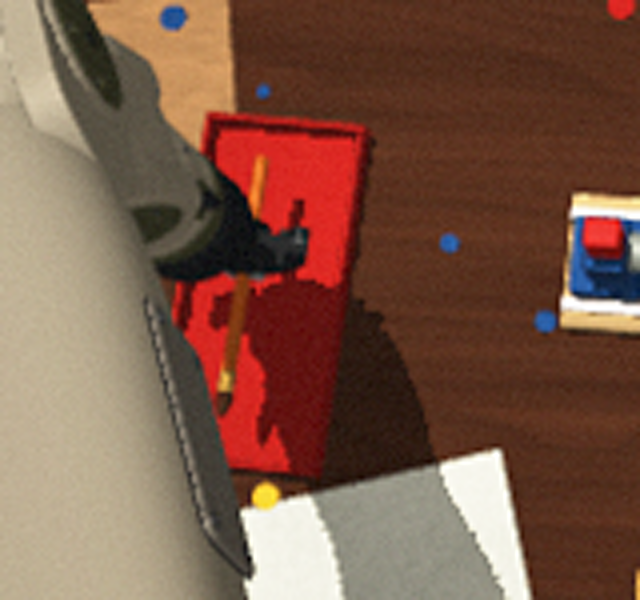

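View pics/b1s.png

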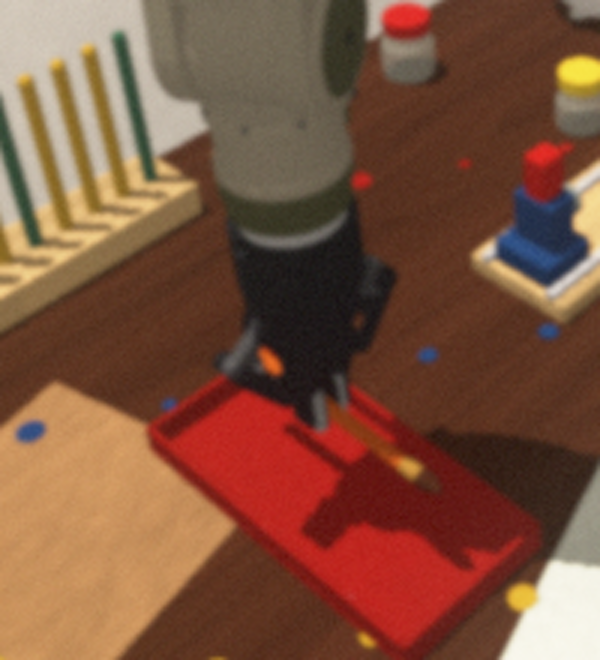

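Run:
```python
from h import *
for n,a,b in(("end",(262,157),(263,355)),("tip",(222,410),(436,489))):
    A=unc(a,(60,150),4);B=unc(b,(50,150),3)
    P=[CM[c][0]@CM[c][1] for c in("top","side")]
    X=cv2.triangulatePoints(P[0],P[1],A.reshape(2,1),B.reshape(2,1))[:,0];X=X[:3]/X[3]
    print(n,np.round(X,4),np.round(proj("top",[X])[0]-A,1),np.round(proj("side",[X])[0]-B,1))
```

```text
end [0.622  0.3708 0.0764] [0.9 1.6] [-2.3 -0.8]
tip [0.4455 0.3773 0.0795] [-0. -0.] [0.1 0. ]
```

Request:
drive_tool([
  [[2, 0.1, 0, 0, 0, 0, 0], [2, 0.1, 0, 0, 0, 0, 0], [1.1, 0, 0, 0, 0, 0, 0], [0.5, 0, 0, 0, 0, 0, 0], [0, 0, 0, 0, 0, 0, 0]],
])

```text
clock: 6.65
tcp_pos: [0.5536, 0.3789, 0.015]
orientation: [0.709, 0.008, 0.705, -0.009]
wrist_force: [-0.6, -0.2, 0.2]
finger_gap: 0.0088
```

Run:
```python
from h import *
go([.549,.377,.007],88.65)
```

```text
t=6.65 tcp [0.5536 0.3789 0.015 ] psi 88.6 shift cm [ 0.8  -0.2  -0.46] turn [-0.   0.4  0. ] F [-0.6 -0.2  0.2] gap 0.0088 q1,q6 [0.48 0.51]
```

Request:
drive_tool([
  [[0.3, 0, 0, 0, 0, 0, 0], [0, 0, 0, 0, 0, 0, 0], [0, 0, 0, 0, 0, 0, 0.25], [0, 0, 0, 0, 0, 0, 0.4], [0, 0, 0, 0, 0, 0, 0.4]],
])

```text
clock: 7.07
tcp_pos: [0.5543, 0.3794, 0.0128]
orientation: [0.71, 0.008, 0.704, -0.008]
wrist_force: [0.1, 0.6, 0.2]
finger_gap: 0.0339
```

Request:
drive_tool([
  [[0, 0, 0, 0, 0, 0, 0.4], [-2, 0, 0, 0, 0, 0, 0.4], [-4, 0, 0, 0, 0, 0, 0.4], [-4, 0, 0, 0, 0, 0, 0.4], [-4, 0, 0, 0, 0, 0, 0.5]],
])

```text
clock: 7.48
tcp_pos: [0.5523, 0.3789, 0.1532]
orientation: [0.709, 0.008, 0.705, -0.009]
wrist_force: [0.3, 0.5, 1.1]
finger_gap: 0.0423
```

Run:
```python
from h import *
shot("top","b2",60,150,160,150,4)
shot("side","b2s",50,150,200,220,3)
rows([.474,-.420,.16],-88.8,30,.6,psi0=88.6)
```

```text
t=7.58 tcp [0.5568 0.3814 0.161 ] psi 88.7 shift cm [ -0.57 -80.31  -6.4 ] turn [177.4  -0.6  -1.7] F [1.2 0.9 1.3] gap 0.0429 q1,q6 [0.48 0.51]
[0.0, -2.7, -0.2, 5.9, 0, 0, 0.6],[0.0, -2.7, 0.1, 5.9, 0, 0, 0.6],[0.0, -2.7, 0.3, 5.9, 0, 0, 0.6],[0.0, -2.6, 0.6, 5.9, 0, 0, 0.6],[0.0, -2.5, 0.9, 5.9, 0, 0, 0.6],
[0.0, -2.4, 1.1, 5.9, 0, 0, 0.6],[0.0, -2.3, 1.4, 5.9, 0, 0, 0.6],[0.0, -2.2, 1.6, 5.9, 0, 0, 0.6],[0.0, -2.0, 1.8, 5.9, 0, 0, 0.6],[0.0, -1.8, 2.0, 5.9, 0, 0, 0.6],
[0.0, -1.6, 2.2, 5.9, 0, 0, 0.6],[0.0, -1.3, 2.3, 5.9, 0, 0, 0.6],[0.0, -1.1, 2.5, 5.9, 0, 0, 0.6],[0.0, -0.8, 2.6, 5.9, 0, 0, 0.6],[0.0, -0.5, 2.6, 5.9, 0, 0, 0.6],
[0.0, -0.3, 2.7, 5.9, 0, 0, 0.6],[0.0, 0.0, 2.7, 5.9, 0, 0, 0.6],[0.0, 0.3, 2.7, 5.9, 0, 0, 0.6],[0.0, 0.5, 2.6, 5.9, 0, 0, 0.6],[0.0, 0.8, 2.5, 5.9, 0, 0, 0.6],
[0.0, 1.1, 2.5, 5.9, 0, 0, 0.6],[0.0, 1.3, 2.3, 5.9, 0, 0, 0.6],[0.0, 1.6, 2.2, 5.9, 0, 0, 0.6],[0.0, 1.8, 2.0, 6.0, 0, 0, 0.6],[0.0, 2.0, 1.8, 5.9, 0, 0, 0.6],
[0.0, 2.1, 1.6, 6.0, 0, 0, 0.6],[0.0, 2.3, 1.4, 5.9, 0, 0, 0.6],[0.0, 2.4, 1.1, 6.0, 0, 0, 0.6],[0.0, 2.5, 0.9, 5.9, 0, 0, 0.6],[0.1, 2.6, 0.6, 6.0, 0, 0, 0.6],
```

View pics/b2.png

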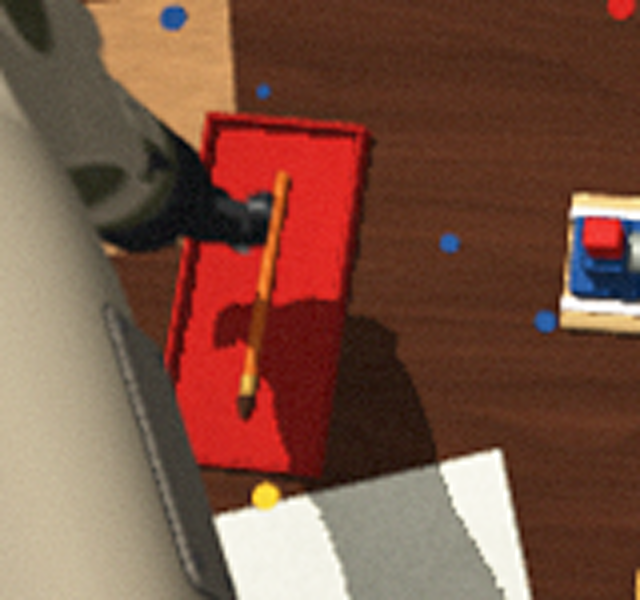

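View pics/b2s.png

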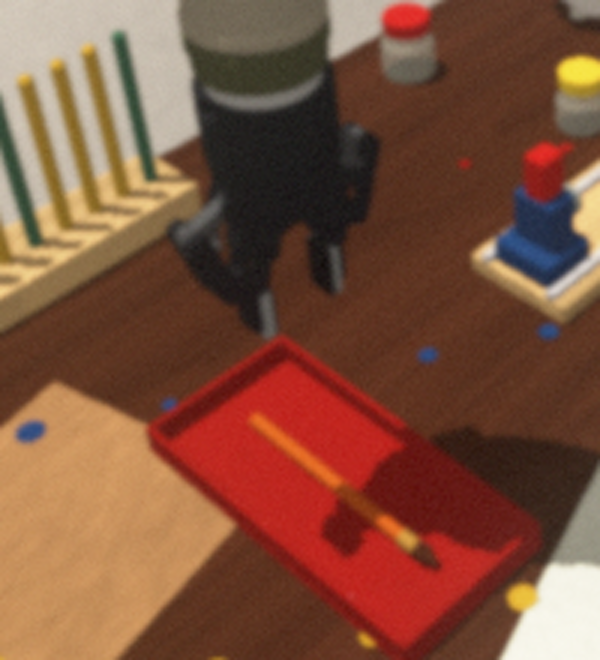

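The brush lies flat inside the tray (crop (280,175) to (246,410)). Now to the rack.

Request:
drive_tool([
  [[0.0, -2.7, -0.2, 5.9, 0, 0, 0.6], [0.0, -2.7, 0.1, 5.9, 0, 0, 0.6], [0.0, -2.7, 0.3, 5.9, 0, 0, 0.6], [0.0, -2.6, 0.6, 5.9, 0, 0, 0.6], [0.0, -2.5, 0.9, 5.9, 0, 0, 0.6]],
])

```text
clock: 8.0
tcp_pos: [0.5389, 0.2442, 0.1517]
orientation: [0.684, 0.19, 0.679, -0.189]
wrist_force: [0.7, 0.6, 0.9]
finger_gap: 0.0516
```

Request:
drive_tool([
  [[0.0, -2.4, 1.1, 5.9, 0, 0, 0.6], [0.0, -2.3, 1.4, 5.9, 0, 0, 0.6], [0.0, -2.2, 1.6, 5.9, 0, 0, 0.6], [0.0, -2.0, 1.8, 5.9, 0, 0, 0.6], [0.0, -1.8, 2.0, 5.9, 0, 0, 0.6]],
])

```text
clock: 8.42
tcp_pos: [0.5243, 0.1106, 0.1517]
orientation: [0.613, 0.358, 0.608, -0.356]
wrist_force: [-0.1, -0.1, 0.4]
finger_gap: 0.051
```

Request:
drive_tool([
  [[0.0, -1.6, 2.2, 5.9, 0, 0, 0.6], [0.0, -1.3, 2.3, 5.9, 0, 0, 0.6], [0.0, -1.1, 2.5, 5.9, 0, 0, 0.6], [0.0, -0.8, 2.6, 5.9, 0, 0, 0.6], [0.0, -0.5, 2.6, 5.9, 0, 0, 0.6]],
])

```text
clock: 8.83
tcp_pos: [0.5112, -0.0234, 0.1517]
orientation: [0.501, 0.502, 0.498, -0.499]
wrist_force: [0.2, 0.4, 0.1]
finger_gap: 0.0512
```

Request:
drive_tool([
  [[0.0, -0.3, 2.7, 5.9, 0, 0, 0.6], [0.0, 0.0, 2.7, 5.9, 0, 0, 0.6], [0.0, 0.3, 2.7, 5.9, 0, 0, 0.6], [0.0, 0.5, 2.6, 5.9, 0, 0, 0.6], [0.0, 0.8, 2.5, 5.9, 0, 0, 0.6]],
])

```text
clock: 9.25
tcp_pos: [0.4974, -0.1568, 0.1516]
orientation: [0.357, 0.613, 0.354, -0.609]
wrist_force: [-0.2, 1.2, -0.6]
finger_gap: 0.0516
```

Request:
drive_tool([
  [[0.0, 1.1, 2.5, 5.9, 0, 0, 0.6], [0.0, 1.3, 2.3, 5.9, 0, 0, 0.6], [0.0, 1.6, 2.2, 5.9, 0, 0, 0.6], [0.0, 1.8, 2.0, 6.0, 0, 0, 0.6], [0.0, 2.0, 1.8, 5.9, 0, 0, 0.6]],
])

```text
clock: 9.67
tcp_pos: [0.4849, -0.2909, 0.1515]
orientation: [0.188, 0.684, 0.187, -0.679]
wrist_force: [-0.1, 0.9, -0.5]
finger_gap: 0.0512
```

Request:
drive_tool([
  [[0.0, 2.1, 1.6, 6.0, 0, 0, 0.6], [0.0, 2.3, 1.4, 5.9, 0, 0, 0.6], [0.0, 2.4, 1.1, 6.0, 0, 0, 0.6], [0.0, 2.5, 0.9, 5.9, 0, 0, 0.6], [0.1, 2.6, 0.6, 6.0, 0, 0, 0.6]],
])

```text
clock: 10.08
tcp_pos: [0.4709, -0.4232, 0.1505]
orientation: [0.006, 0.71, 0.006, -0.705]
wrist_force: [-0.2, -0.6, 0.4]
finger_gap: 0.0515
```

Run:
```python
from h import *
go([.474,-.420,.033],-88.8)
shot("top","c1",330,190,120,120,5)
shot("side","c1s",250,100,200,140,4)
go([.474,-.420,.033],-88.8)
```

```text
t=10.08 tcp [ 0.4709 -0.4232  0.1505] psi -89.0 shift cm [11.75 -0.31 -0.23] turn [-0.2 -0.4 -0. ] F [-0.2 -0.6  0.4] gap 0.0515 q1,q6 [-0.86  2.26]
t=10.18 tcp [ 0.4705 -0.4259  0.1498] psi -89.1 shift cm [11.68 -0.61 -0.27] turn [-0.3 -0.4 -0.1] F [-0.1 -0.3  0.6] gap 0.0512 q1,q6 [-0.86  2.26]
```

View pics/c1.png

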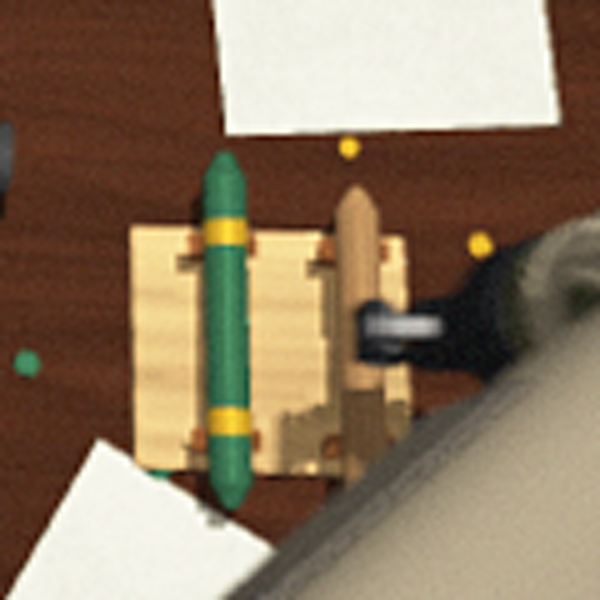

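View pics/c1s.png

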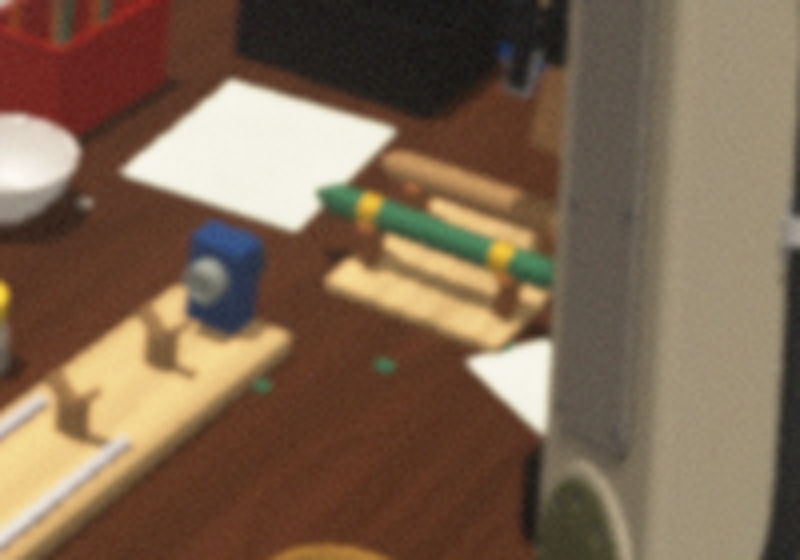

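Request:
drive_tool([
  [[3, -0.4, 0, 0, 0, 0, 0.6], [4, 0, -0.2, 0, 0, 0, 0.6], [3, 0, 0, 0, 0, 0, 0.6], [1.7, 0, 0, 0, 0, 0, 0.6], [0, 0, 0, 0, 0, 0, 0.6]],
])

```text
clock: 10.6
tcp_pos: [0.4714, -0.4141, 0.0285]
orientation: [0.006, 0.707, 0.011, -0.707]
wrist_force: [-0.9, 1.1, 0.4]
finger_gap: 0.0513
```

Request:
drive_tool([
  [[0, 0, 0, 0, 0, 0, 0.15], [0, 0, 0, 0, 0, 0, 0.15], [0, 0, 0, 0, 0, 0, 0.15], [0, 0, 0, 0, 0, 0, 0.15], [0, 0, 0, 0, 0, 0, 0.15]],
], squeeze=30)

```text
clock: 11.02
tcp_pos: [0.4754, -0.4194, 0.0361]
orientation: [0.009, 0.711, 0.006, -0.703]
wrist_force: [0.8, -1.1, 5.4]
finger_gap: 0.0228
```

Run:
```python
from h import *
go([.474,-.420,.033],-88.8)
```

```text
t=11.02 tcp [ 0.4754 -0.4194  0.0361] psi -88.7 shift cm [0.31 0.05 0.14] turn [ 0.1 -0.6 -0.2] F [ 0.8 -1.1  5.4] gap 0.0228 q1,q6 [-0.85  2.27]
```

Request:
drive_tool([
  [[-1, 0, 0, 0, 0, 0, 0], [-2, 0, 0, 0, 0, 0, 0], [-3, 0, 0, 0, 0, 0, 0], [-4, 0, 0, 0, 0, 0, 0], [-2.8, 0, 0, 0, 0, 0, 0]],
])

```text
clock: 11.43
tcp_pos: [0.4731, -0.4175, 0.1651]
orientation: [0.008, 0.71, 0.008, -0.704]
wrist_force: [0.5, -1.8, 0.2]
finger_gap: 0.0228
```

Run:
```python
from h import *
shot("top","c2",330,190,120,120,5)
rows([.576,-.053,.16],-.5,15,0)
```

```text
t=11.48 tcp [ 0.4751 -0.4197  0.1713] psi -88.7 shift cm [  0.99 -36.45 -10.89] turn [-88.2  -0.3  -1. ] F [ 0.6 -1.7  3.3] gap 0.0230 q1,q6 [-0.85  2.27]
[0.1, -2.4, -0.7, -5.9, 0, 0, 0],[0.1, -2.3, -1.0, -5.9, 0, 0, 0],[0.1, -2.2, -1.2, -5.9, 0, 0, 0],[0.1, -2.1, -1.4, -5.9, 0, 0, 0],[0.1, -1.9, -1.6, -5.9, 0, 0, 0],
[0.1, -1.8, -1.8, -5.9, 0, 0, 0],[0.1, -1.6, -2.0, -5.9, 0, 0, 0],[0.1, -1.3, -2.2, -5.9, 0, 0, 0],[0.0, -1.1, -2.3, -5.9, 0, 0, 0],[0.1, -0.9, -2.4, -5.9, 0, 0, 0],
[0.0, -0.6, -2.5, -5.8, 0, 0, 0],[0.1, -0.4, -2.5, -5.9, 0, 0, 0],[0.0, -0.1, -2.5, -5.8, 0, 0, 0],[0.1, 0.1, -2.6, -5.9, 0, 0, 0],[0.0, 0.4, -2.5, -5.8, 0, 0, 0],
```

View pics/c2.png

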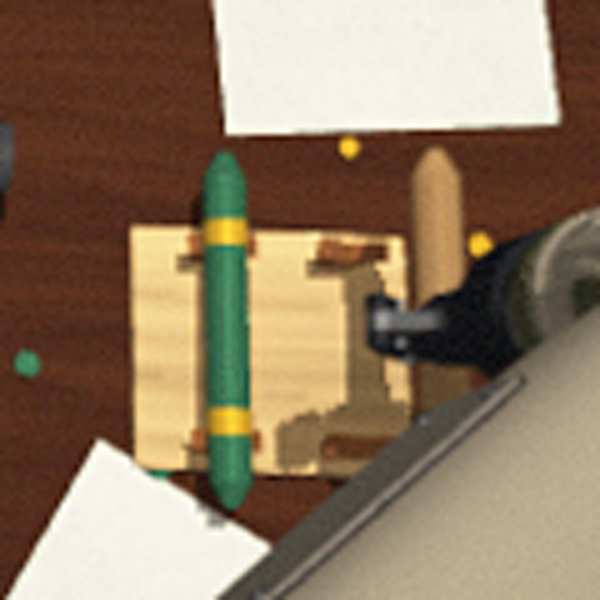

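The blank has left the rack and is held (end at crop (437,150)). The green stick has not moved. Carrying it to the jig.

Request:
drive_tool([
  [[0.1, -2.4, -0.7, -5.9, 0, 0, 0], [0.1, -2.3, -1.0, -5.9, 0, 0, 0], [0.1, -2.2, -1.2, -5.9, 0, 0, 0], [0.1, -2.1, -1.4, -5.9, 0, 0, 0], [0.1, -1.9, -1.6, -5.9, 0, 0, 0]],
])

```text
clock: 11.9
tcp_pos: [0.5061, -0.2955, 0.1572]
orientation: [0.19, 0.684, 0.189, -0.679]
wrist_force: [-0.2, -0.6, 0.0]
finger_gap: 0.0229
```

Request:
drive_tool([
  [[0.1, -1.8, -1.8, -5.9, 0, 0, 0], [0.1, -1.6, -2.0, -5.9, 0, 0, 0], [0.1, -1.3, -2.2, -5.9, 0, 0, 0], [0.0, -1.1, -2.3, -5.9, 0, 0, 0], [0.1, -0.9, -2.4, -5.9, 0, 0, 0]],
])

```text
clock: 12.32
tcp_pos: [0.5401, -0.1723, 0.1536]
orientation: [0.358, 0.613, 0.355, -0.609]
wrist_force: [0.6, 0.7, -0.6]
finger_gap: 0.0226
```

Request:
drive_tool([
  [[0.0, -0.6, -2.5, -5.8, 0, 0, 0], [0.1, -0.4, -2.5, -5.9, 0, 0, 0], [0.0, -0.1, -2.5, -5.8, 0, 0, 0], [0.1, 0.1, -2.6, -5.9, 0, 0, 0], [0.0, 0.4, -2.5, -5.8, 0, 0, 0]],
])

```text
clock: 12.73
tcp_pos: [0.5735, -0.0494, 0.1516]
orientation: [0.5, 0.503, 0.497, -0.499]
wrist_force: [0.2, -0.1, 0.2]
finger_gap: 0.0231
```

Request:
drive_tool([
  [[2, 0, 0, 0, 0, 0, 0], [2, 0, 0, 0, 0, 0, 0], [1.5, 0, 0, 0, 0, 0, 0], [0, 0, 0, 0, 0, 0, 0], [0, 0, 0, 0, 0, 0, 0]],
])

```text
clock: 13.15
tcp_pos: [0.5732, -0.0507, 0.0959]
orientation: [0.499, 0.504, 0.497, -0.501]
wrist_force: [-0.0, 0.2, -0.1]
finger_gap: 0.0231
```

Run:
```python
from h import *
go([.576,-.053,.046],-.5)
shot("top","d1",190,165,150,85,5)
go([.576,-.053,.046],-.5)
shot("side","d1s",200,135,135,120,5)
go([.576,-.053,.046],-.5)
```

```text
t=13.15 tcp [ 0.5732 -0.0507  0.0959] psi -0.5 shift cm [4.99 0.26 0.24] turn [-0.  -0.  -0.3] F [-0.   0.2 -0.1] gap 0.0231 q1,q6 [-0.23  1.35]
t=13.20 tcp [ 0.5742 -0.051   0.0969] psi -0.5 shift cm [5.09 0.14 0.2 ] turn [-0.  -0.  -0.4] F [ 0.6  0.7 -0.7] gap 0.0227 q1,q6 [-0.23  1.35]
t=13.25 tcp [ 0.5749 -0.0513  0.0975] psi -0.6 shift cm [5.15 0.07 0.17] turn [-0.1  0.  -0.5] F [-0.1  0.1 -0.2] gap 0.0223 q1,q6 [-0.23  1.35]
```

View pics/d1.png

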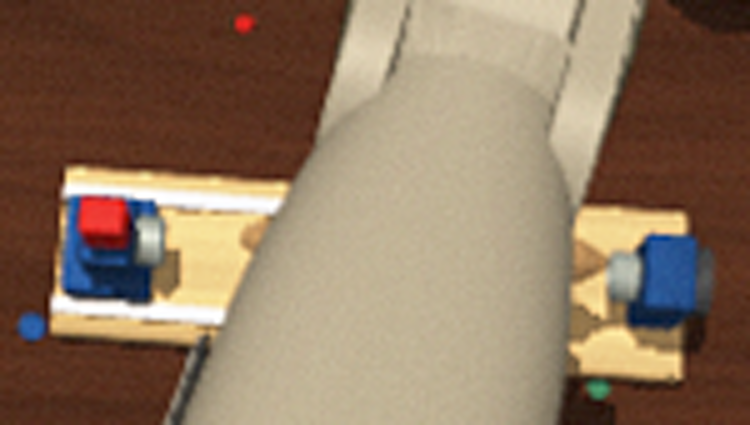

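View pics/d1s.png

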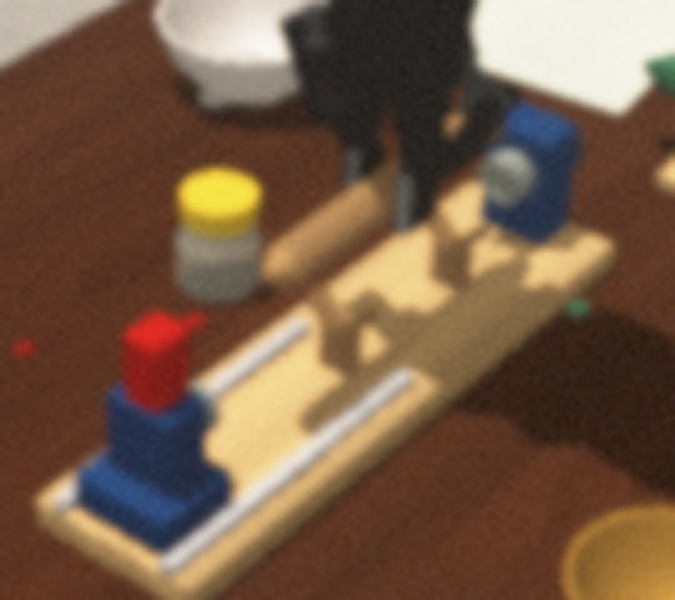

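Run:
```python
from h import *
tj=lambda *p:unc(p,(190,165),5)
A=back("top",tj(242,237),.113);B=back("top",tj(604,261),.113);print(A,B,np.linalg.norm(A-B),(A+B)/2,np.degrees(np.arctan2(*(A-B)[[1,0]])))
```

```text
[0.57376458 0.04720811 0.113     ] [ 0.57380753 -0.15083113  0.113     ] 0.19803924616737195 [ 0.57378605 -0.05181151  0.113     ] 90.01242602426711
```

Request:
drive_tool([
  [[1.5, 0.2, 0, 0, 0, 0, 0], [1.5, 0, 0, 0, 0, 0, 0], [1, 0, 0, 0, 0, 0, 0], [0.6, 0, 0, 0, 0, 0, 0], [0, 0, 0, 0, 0, 0, 0]],
])

```text
clock: 13.67
tcp_pos: [0.576, -0.0511, 0.0496]
orientation: [0.499, 0.504, 0.496, -0.501]
wrist_force: [-0.5, -0.4, -0.4]
finger_gap: 0.0227
```

Request:
drive_tool([
  [[0.2, 0, 0, 0, 0, 0, 0], [0.2, 0, 0, 0, 0, 0, 0], [0.1, 0, 0, 0, 0, 0, 0], [0, 0, 0, 0, 0, 0, 0], [0, 0, 0, 0, 0, 0, 0]],
])

```text
clock: 14.08
tcp_pos: [0.5772, -0.0513, 0.046]
orientation: [0.5, 0.504, 0.495, -0.5]
wrist_force: [-0.6, 0.3, 3.2]
finger_gap: 0.023
```

Request:
drive_tool([
  [[0.2, 0, 0, 0, 0, 0, 0], [0, 0, 0, 0, 0, 0, 0], [0, 0, 0, 0, 0, 0, 0.4], [0, 0, 0, 0, 0, 0, 0.5], [0, 0, 0, 0, 0, 0, 0.5]],
])

```text
clock: 14.5
tcp_pos: [0.5768, -0.0511, 0.0432]
orientation: [0.499, 0.504, 0.496, -0.501]
wrist_force: [-0.4, -0.3, 0.6]
finger_gap: 0.0429
```

Request:
drive_tool([
  [[-1, 0, 0, 0, 0, 0, 0.5], [-3, 0, 0, 0, 0, 0, 0.5], [-4, 0, 0, 0, 0, 0, 0.5], [-4, 0, 0, 0, 0, 0, 0.5], [0, 0, 0, 0, 0, 0, 0.5]],
])

```text
clock: 14.92
tcp_pos: [0.5803, -0.052, 0.1722]
orientation: [0.503, 0.507, 0.492, -0.498]
wrist_force: [0.9, 0.1, 0.8]
finger_gap: 0.0422
```

Run:
```python
from h import *
shot("side","e1s",200,135,135,120,5)
shot("top","e1",190,165,150,85,5)
rows([.5775,.122,.165],-.5,5,.5)
```

```text
t=15.02 tcp [ 0.5776 -0.0515  0.1661] psi -0.5 shift cm [  0.09  -0.18 -17.35] turn [-0.   0.1 -0.7] F [-0.3 -0.  -0.6] gap 0.0423 q1,q6 [-0.23  1.35]
[0.0, 0.0, -3.5, 0.0, 0, 0, 0.5],[0.0, 0.0, -3.5, 0.0, 0, 0, 0.5],[0.0, -0.1, -3.4, 0.0, 0, 0, 0.5],[0.1, 0.0, -3.5, 0.0, 0, 0, 0.5],[0.0, -0.1, -3.4, 0.0, 0, 0, 0.5],
```

View pics/e1s.png

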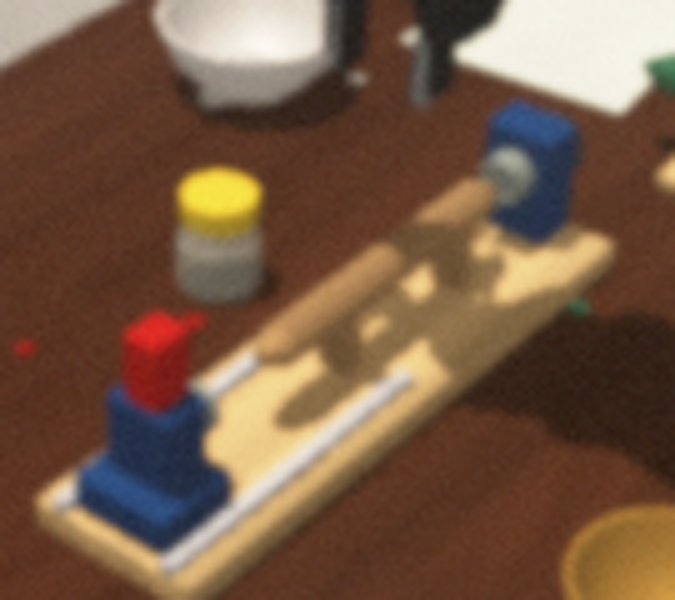

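View pics/e1.png

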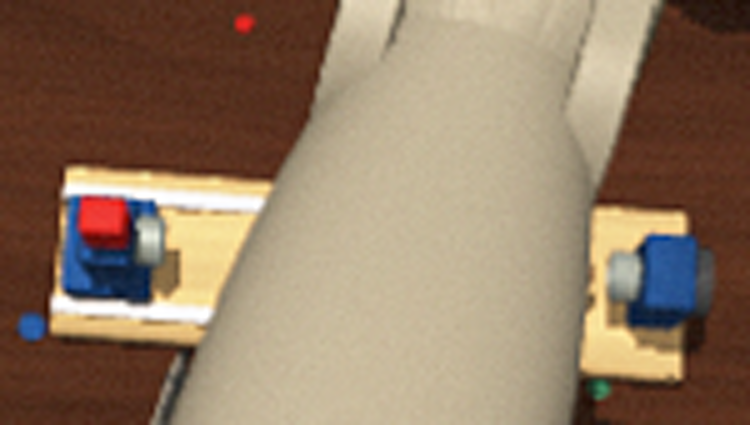

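Request:
drive_tool([
  [[0.0, 0.0, -3.5, 0.0, 0, -0.2, 0.6], [0.0, 0.0, -3.5, 0.0, 0, -0.2, 0.6], [0.0, 0, -3.5, 0.0, 0, 0, 0.6], [0, 0, -3.5, 0.0, 0, 0, 0.6], [0.0, 0, -3.5, 0.0, 0, 0, 0.6]],
])

```text
clock: 15.43
tcp_pos: [0.5763, 0.1252, 0.1615]
orientation: [-0.497, -0.502, -0.498, 0.503]
wrist_force: [0.3, -0.7, 0.7]
finger_gap: 0.0509
```

Request:
drive_tool([
  [[1, 0, 0, 0, 0, 0, 0.6], [1, 0, 0, 0, 0, 0, 0.6], [0, 0, 0, 0, 0, 0, 0.6], [0, 0, 0, 0, 0, 0, 0.6], [0, 0, 0, 0, 0, 0, 0.6]],
])

```text
clock: 15.85
tcp_pos: [0.5773, 0.1225, 0.1427]
orientation: [-0.497, -0.502, -0.497, 0.503]
wrist_force: [-0.3, -1.1, -0.1]
finger_gap: 0.0511
```

Run:
```python
from h import *
go([.577,.1235,.097],-.5)
shot("side","f1s",170,95,135,150,4)
shot("top","f1",170,165,170,85,4)
go([.577,.1235,.097],-.5)
```

```text
t=15.85 tcp [0.5773 0.1225 0.1427] psi -0.7 shift cm [ 4.57 -0.02 -0.1 ] turn [-0.2  0.   0.1] F [-0.3 -1.1 -0.1] gap 0.0511 q1,q6 [0.07 1.66]
t=15.95 tcp [0.5779 0.1227 0.1435] psi -0.7 shift cm [ 4.65 -0.09 -0.08] turn [-0.2  0.  -0. ] F [-0.3  0.6  0.1] gap 0.0513 q1,q6 [0.07 1.66]
```

View pics/f1s.png

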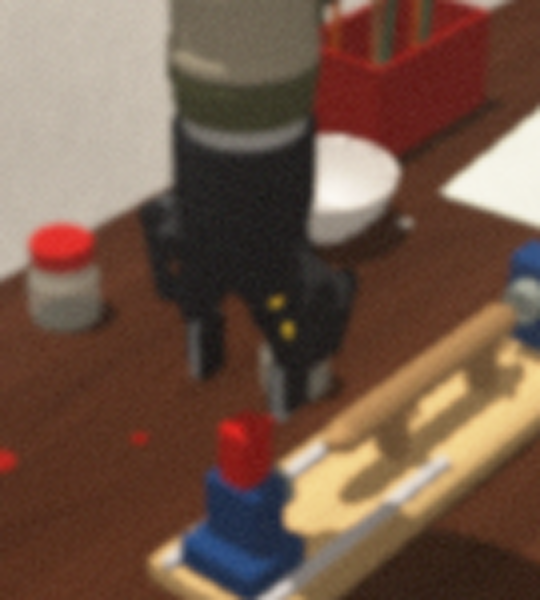

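View pics/f1.png

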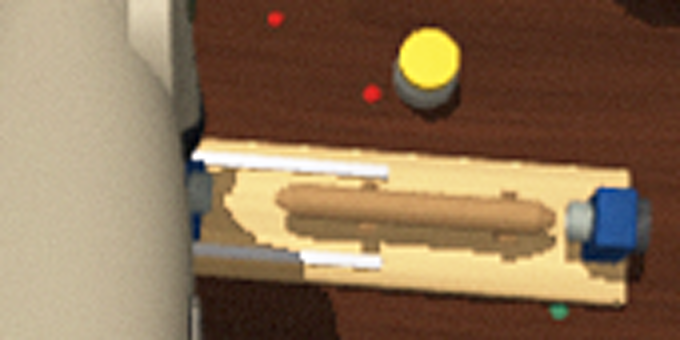

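The blank lies straight in both V rests, and the gripper is centred over the red handle. Descending to grip it.

Request:
drive_tool([
  [[1.5, 0, 0, 0, 0, 0, 0.6], [1.5, 0, 0, 0, 0, 0, 0.6], [1, 0, 0, 0, 0, 0, 0.6], [0.6, 0, 0, 0, 0, 0, 0.6], [0, 0, 0, 0, 0, 0, 0.6]],
])

```text
clock: 16.37
tcp_pos: [0.5767, 0.1233, 0.096]
orientation: [-0.497, -0.502, -0.498, 0.503]
wrist_force: [-1.1, 0.3, -0.7]
finger_gap: 0.0516
```

Request:
drive_tool([
  [[0, 0, 0, 0, 0, 0, 0], [0, 0, 0, 0, 0, 0, 0], [0, 0, 0, 0, 0, 0, 0], [0, 0, 0, 0, 0, 0, 0], [0, 0, 0, 0, 0, 0, 0]],
], squeeze=40)

```text
clock: 16.78
tcp_pos: [0.5781, 0.1238, 0.0983]
orientation: [0.498, 0.503, 0.497, -0.502]
wrist_force: [-1.2, -1.4, 4.9]
finger_gap: 0.0213
```

Run:
```python
from h import *
go([.577,.0485,.097],-.5)
shot("side","f2s",170,95,135,150,4)
```

```text
t=16.78 tcp [0.5781 0.1238 0.0983] psi -0.5 shift cm [ 0.13 -0.03  7.53] turn [-0.   0.  -0.1] F [-1.2 -1.4  4.9] gap 0.0213 q1,q6 [0.08 1.66]
```

View pics/f2s.png

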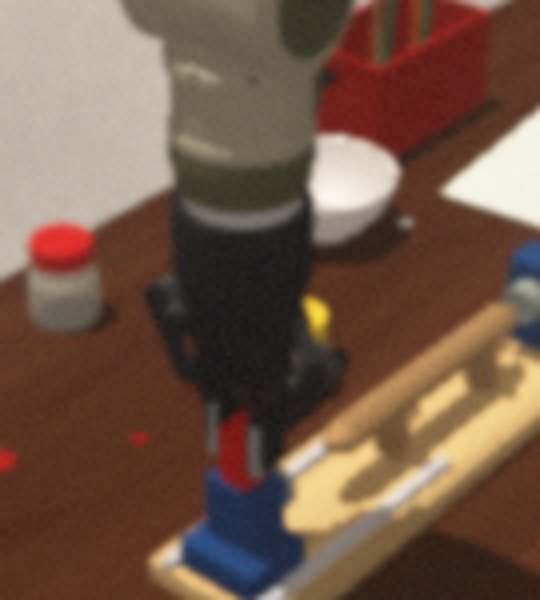

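Request:
drive_tool([
  [[0, 0, 0.5, 0, 0, 0, 0], [0, 0, 1, 0, 0, 0, 0], [0, 0, 1, 0, 0, 0, 0], [0, 0, 1, 0, 0, 0, 0], [0, 0, 0.5, 0, 0, 0, 0]],
])

```text
clock: 17.25
tcp_pos: [0.5777, 0.0841, 0.0983]
orientation: [0.498, 0.503, 0.498, -0.501]
wrist_force: [-1.2, 3.3, 5.1]
finger_gap: 0.0213
```

Run:
```python
from h import *
go([.577,.0485,.097],-.5)
shot("side","g1s",170,95,165,150,4)
```

```text
t=17.25 tcp [0.5777 0.0841 0.0983] psi -0.5 shift cm [ 0.12 -0.04  3.56] turn [-0.  -0.1 -0.1] F [-1.2  3.3  5.1] gap 0.0213 q1,q6 [0.01 1.59]
```

View pics/g1s.png

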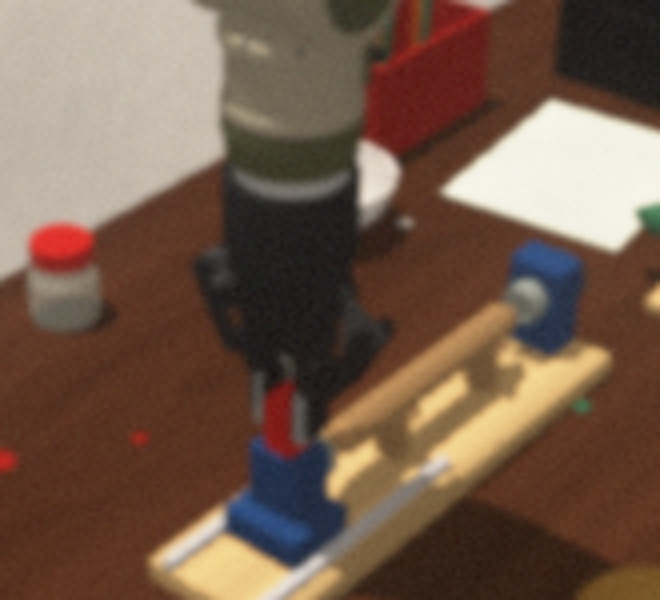

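The tailstock follows with 3.3 N friction, and its cup is close to the blank's end. Continuing in smaller steps.

Request:
drive_tool([
  [[0, 0, 0.5, 0, 0, 0, 0], [0, 0, 0.5, 0, 0, 0, 0], [0, 0, 0.5, 0, 0, 0, 0], [0, 0, 0.5, 0, 0, 0, 0], [0, 0, 0, 0, 0, 0, 0]],
])

```text
clock: 17.72
tcp_pos: [0.5775, 0.0638, 0.0982]
orientation: [0.498, 0.503, 0.497, -0.502]
wrist_force: [-2.2, 0.7, 5.6]
finger_gap: 0.0212
```

Request:
drive_tool([
  [[0, 0, 0.3, 0, 0, 0, 0], [0, 0, 0.3, 0, 0, 0, 0], [0, 0, 0.2, 0, 0, 0, 0], [0, 0, 0, 0, 0, 0, 0], [0, 0, 0, 0, 0, 0, 0]],
])

```text
clock: 18.13
tcp_pos: [0.5775, 0.0564, 0.0982]
orientation: [0.498, 0.503, 0.498, -0.502]
wrist_force: [-1.0, 2.3, 5.0]
finger_gap: 0.0217
```

Run:
```python
from h import *
go([.577,.0485,.097],-.5)
shot("side","g2s",170,95,165,150,4)
```

```text
t=18.13 tcp [0.5775 0.0564 0.0982] psi -0.5 shift cm [ 0.12 -0.04  0.79] turn [-0.  -0.1 -0.1] F [-1.   2.3  5. ] gap 0.0217 q1,q6 [-0.04  1.54]
```

View pics/g2s.png

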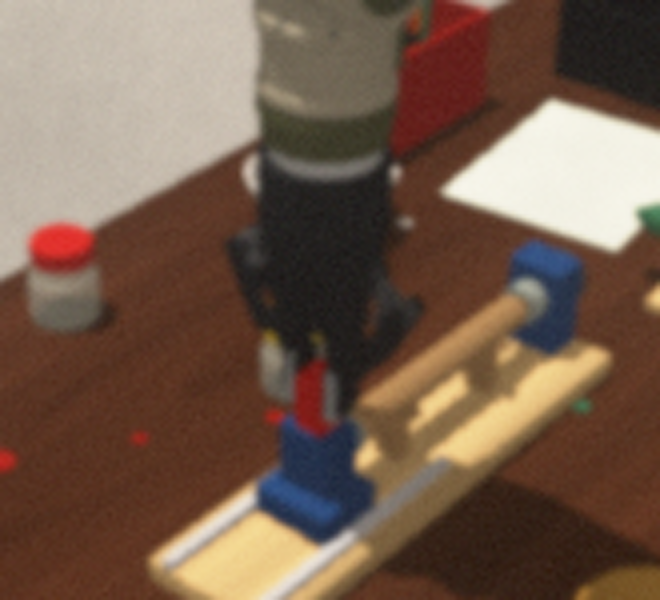

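The blank's head end has now entered the headstock cup, with about 7 mm left. Creeping on while watching the y force.

Request:
drive_tool([
  [[0, 0, 0.2, 0, 0, 0, 0], [0, 0, 0.2, 0, 0, 0, 0], [0, 0, 0.1, 0, 0, 0, 0], [0, 0, 0, 0, 0, 0, 0], [0, 0, 0, 0, 0, 0, 0]],
])

```text
clock: 18.6
tcp_pos: [0.5775, 0.0532, 0.0983]
orientation: [0.497, 0.504, 0.499, -0.5]
wrist_force: [-0.5, 8.7, 5.2]
finger_gap: 0.0216
```

Request:
drive_tool([
  [[0, 0, 0.1, 0, 0, 0, 0], [0, 0, 0.1, 0, 0, 0, 0], [0, 0, 0.1, 0, 0, 0, 0], [0, 0, 0, 0, 0, 0, 0], [0, 0, 0, 0, 0, 0, 0]],
])

```text
clock: 19.02
tcp_pos: [0.5775, 0.0527, 0.0983]
orientation: [0.497, 0.504, 0.5, -0.499]
wrist_force: [0.2, 16.0, 5.4]
finger_gap: 0.0216
```

Request:
drive_tool([
  [[0, 0, 0.2, 0, 0, 0, 0], [0, 0, 0.1, 0, 0, 0, 0], [0, 0, 0.1, 0, 0, 0, 0], [0, 0, 0, 0, 0, 0, 0], [0, 0, 0, 0, 0, 0, 0]],
])

```text
clock: 19.43
tcp_pos: [0.5775, 0.052, 0.0983]
orientation: [0.496, 0.505, 0.502, -0.496]
wrist_force: [0.6, 27.9, 5.2]
finger_gap: 0.0214
```

Run:
```python
from h import *
go([.577,.0485,.097],-.5)
shot("side","g3s",200,125,135,120,5)
shot("top","g3",190,165,150,85,5)
go([.577,.0485,.097],-.5)
```

```text
t=19.43 tcp [0.5775 0.052  0.0983] psi -0.2 shift cm [ 0.12 -0.05  0.35] turn [ 0.3 -0.9 -0.2] F [ 0.6 27.9  5.2] gap 0.0214 q1,q6 [-0.06  1.52]
t=19.53 tcp [0.5774 0.052  0.0982] psi -0.2 shift cm [ 0.12 -0.04  0.35] turn [ 0.3 -0.9 -0.1] F [ 0.5 27.2  5.3] gap 0.0214 q1,q6 [-0.06  1.52]
```

View pics/g3s.png

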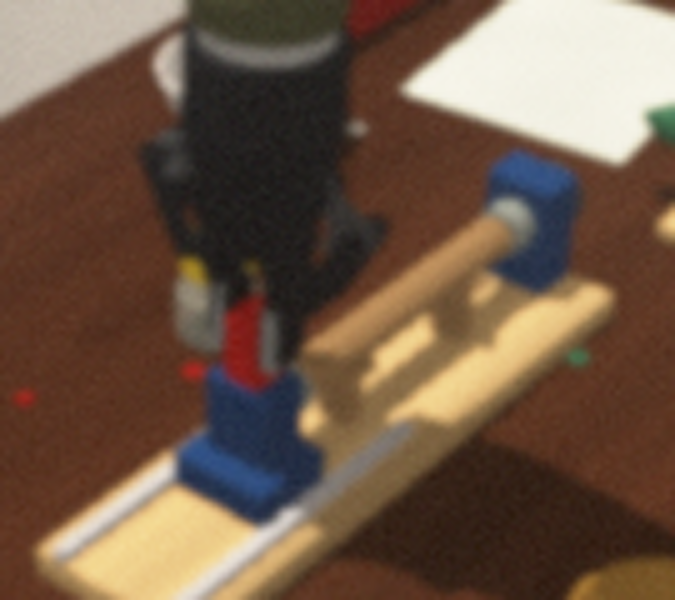

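View pics/g3.png

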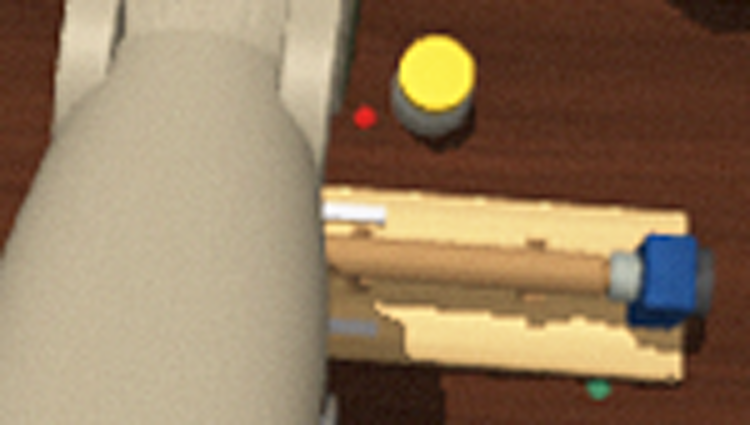

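The blank is seated in the headstock cup and the push force is 27 N. Easing off part way while still pushing, then opening and lifting.

Request:
drive_tool([
  [[0, 0, -0.2, 0, 0, 0, 0], [0, 0, 0, 0, 0, 0, 0], [0, 0, 0, 0, 0, 0, 0.6], [0, 0, 0, 0, 0, 0, 0.6], [0, 0, 0, 0, 0, 0, 0.6]],
])

```text
clock: 19.95
tcp_pos: [0.5768, 0.0457, 0.0971]
orientation: [-0.498, -0.502, -0.497, 0.503]
wrist_force: [0.3, -0.6, -0.4]
finger_gap: 0.0511
```

Request:
drive_tool([
  [[-1, 0, 0, 0, 0, 0, 0.6], [-2, 0, 0, 0, 0, 0, 0.6], [-3, 0, 0, 0, 0, 0, 0.6], [-3, 0, 0, 0, 0, 0, 0.6], [0, 0, 0, 0, 0, 0, 0.6]],
])

```text
clock: 20.37
tcp_pos: [0.5801, 0.0451, 0.1943]
orientation: [0.5, 0.505, 0.495, -0.5]
wrist_force: [0.6, 0.7, 0.6]
finger_gap: 0.0515
```

Request:
drive_tool([
  [[0, -4, 0, 0, 0, 0, 0.6], [0, -4, 0, 0, 0, 0, 0.6], [-1, -4, 0, 0, 0, 0, 0.6], [-1, -4, 0, 0, 0, 0, 0.6], [0, 0, 0, 0, 0, 0, 0.6]],
])

```text
clock: 20.78
tcp_pos: [0.4101, 0.0476, 0.2089]
orientation: [-0.497, -0.502, -0.498, 0.503]
wrist_force: [-0.6, 0.1, -0.7]
finger_gap: 0.0511
```

Request:
drive_tool([
  [[-1, 0, -4, 0, 0, 0, 0.6], [-1, 0, -4, 0, 0, 0, 0.6], [-1, 0, -4, 0, 0, 0, 0.6], [-1, 0, -4, 0, 0, 0, 0.6], [0, 0, 0, 0, 0, 0, 0.6]],
])

```text
clock: 21.2
tcp_pos: [0.4195, 0.213, 0.2499]
orientation: [0.499, 0.503, 0.499, -0.499]
wrist_force: [0.4, 0.3, 0.2]
finger_gap: 0.0512
```

Run:
```python
from h import *
go([.577,.0485,.097],-.5)
shot("side","h1s",200,125,135,120,5)
shot("top","h1",190,165,150,85,5)
```

```text
t=21.20 tcp [0.4195 0.213  0.2499] psi -0.2 shift cm [15.3  15.74 16.45] turn [ 0.3 -0.2 -0.3] F [0.4 0.3 0.2] gap 0.0512 q1,q6 [0.3  1.87]
```

View pics/h1s.png

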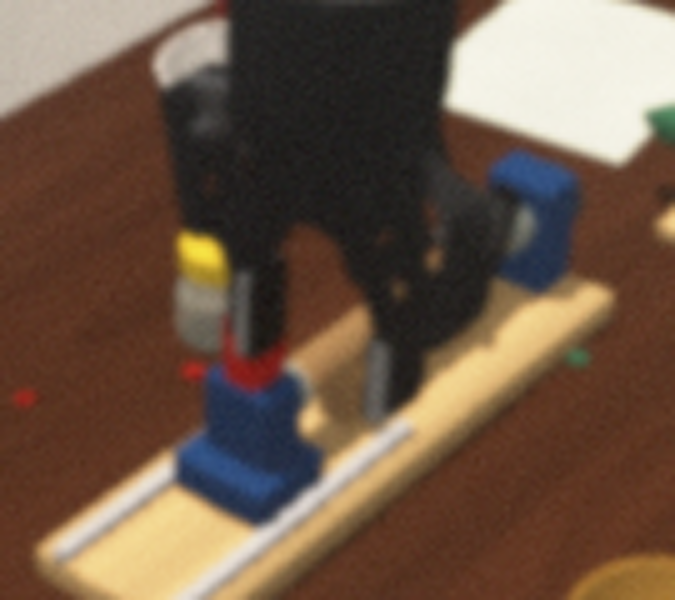

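View pics/h1.png

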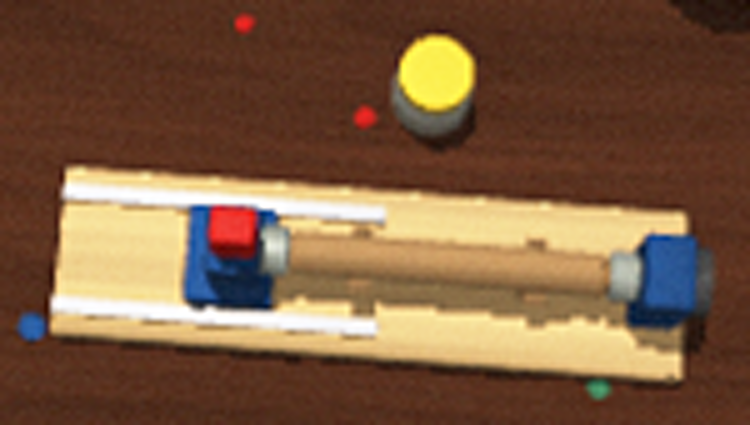

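View pics/h1_full.png

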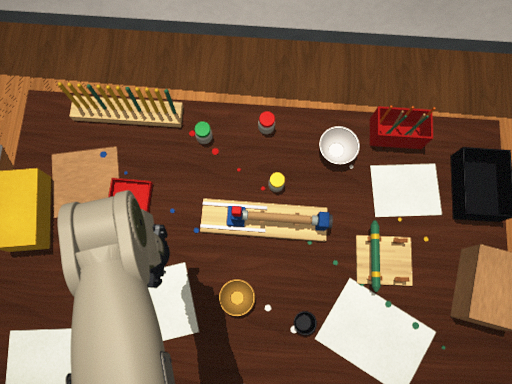

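Run:
```python
from h import *
a=cv2.imread("pics/g3s_full.png",0).astype(np.float32);b=cv2.imread("pics/h1s_full.png",0).astype(np.float32)
x0,y0,w_,h_=233,208,33,24
print("tail base shift px",cv2.phaseCorrelate(a[y0:y0+h_,x0:x0+w_],b[y0:y0+h_,x0:x0+w_],cv2.createHanningWindow((w_,h_),cv2.CV_32F)))
tj=lambda *p:unc(p,(190,165),5)
H=back("top",tj(232,229),.125);print("handle",H,"moved",.1224-H[1])
t=back("top",tj(289,249),.062);h=back("top",tj(610,275),.062);print("rims",t,h,np.linalg.norm(t-h))
# jar/green unchanged
a=cv2.imread("pics/top0.png",0).astype(np.float32);b=cv2.imread("pics/h1_full.png",0).astype(np.float32)
for n,(x0,y0,w_,h_) in dict(jar=(266,170,24,24),green=(362,216,26,80)).items():
    print(n,cv2.phaseCorrelate(a[y0:y0+h_,x0:x0+w_],b[y0:y0+h_,x0:x0+w_],cv2.createHanningWindow((w_,h_),cv2.CV_32F)))
```

```text
tail base shift px ((-0.29873626726944025, 0.23215978624446976), 0.8436368527235808)
handle [0.57536066 0.05252323 0.125     ] moved 0.06987676961318448
rims [0.5790205  0.02172503 0.062     ] [ 0.57634006 -0.16134933  0.062     ] 0.1830939791525594
jar ((-0.025921544143225006, -0.039433261322983526), 0.9829765955607096)
green ((0.49833486679791683, 0.06262815133873545), 0.987745820151435)
```

Phase correlation hints at about 0.3 px (up to ~1 mm) of tailstock set-back when I released, though a shadow could cause the same reading. I'll remove the doubt by pushing the handle from behind with closed fingers, which can't drag it back when I retreat.

Run:
```python
from h import *
rows([.577,.105,.17],-.5,5,0)
```

```text
t=21.30 tcp [0.4187 0.2087 0.248 ] psi -0.4 shift cm [ 7.82 15.89 10.26] turn [ 0.1  0.  -0.1] F [-0.1 -0.6 -0.4] gap 0.0514 q1,q6 [0.29 1.87]
[1.6, 3.2, 2.1, 0.0, 0, 0, 0],[1.5, 3.2, 2.0, 0.0, 0, 0, 0],[1.6, 3.2, 2.1, 0.0, 0, 0, 0],[1.5, 3.1, 2.0, 0.1, 0, 0, 0],[1.6, 3.2, 2.1, 0.0, 0, 0, 0],
```

Request:
drive_tool([
  [[0.5, 3.2, 2, 0, 0, 0, 0], [1.5, 3.2, 2, 0, 0, 0, 0], [2, 3.2, 2, 0, 0, 0, 0], [2, 3.2, 2, 0, 0, 0, 0], [1.8, 3.1, 2, 0, 0, 0, 0]],
])

```text
clock: 21.72
tcp_pos: [0.5759, 0.1036, 0.1691]
orientation: [-0.497, -0.503, -0.497, 0.503]
wrist_force: [1.4, 0.6, -0.3]
finger_gap: 0.0001
```

Request:
drive_tool([
  [[2, 0, 0, 0, 0, 0, 0], [2, 0, 0, 0, 0, 0, 0], [2, 0, 0, 0, 0, 0, 0], [1, 0, 0, 0, 0, 0, 0], [0, 0, 0, 0, 0, 0, 0]],
])

```text
clock: 22.13
tcp_pos: [0.5727, 0.105, 0.0974]
orientation: [-0.496, -0.501, -0.498, 0.505]
wrist_force: [-0.9, -0.8, 0.5]
finger_gap: 0.0002
```

Run:
```python
from h import *
shot("side","i1s",200,125,135,120,5)
go([.577,.077,.10],-.5)
a=cv2.imread("pics/g3s_full.png",0).astype(np.float32);b=cv2.imread("pics/i1s_full.png",0).astype(np.float32);c=cv2.imread("pics/h1s_full.png",0).astype(np.float32)
x0,y0,w_,h_=233,208,33,24
f=lambda p,q:cv2.phaseCorrelate(p[y0:y0+h_,x0:x0+w_],q[y0:y0+h_,x0:x0+w_],cv2.createHanningWindow((w_,h_),cv2.CV_32F))
print(f(a,b),f(c,b))
```

```text
t=22.18 tcp [0.5737 0.1055 0.0992] psi -0.7 shift cm [-0.08  0.36  2.84] turn [-0.2  0.   0.2] F [ 0.2  0.1 -0.1] gap -0.0001 q1,q6 [0.04 1.63]
((-0.317346268257527, 0.043993925242896026), 0.8799887029109178) ((0.13270183566526583, -0.2692858260251292), 0.9001077741936401)
```

View pics/i1s.png

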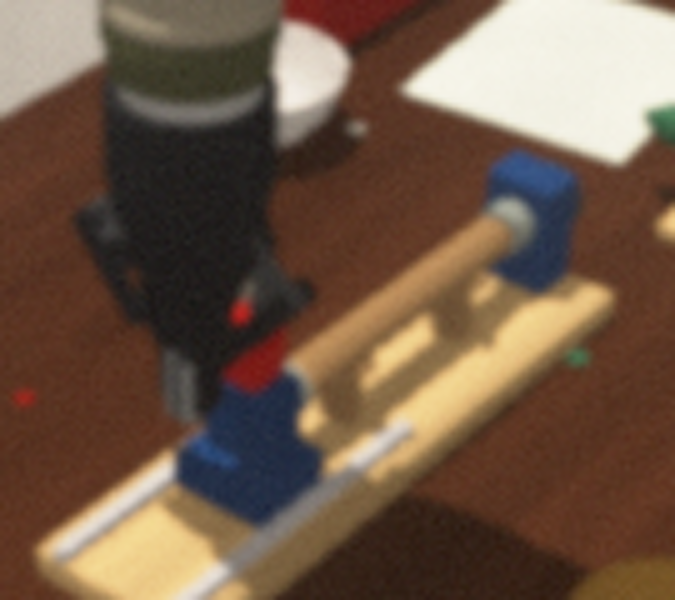

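The image comparison shifts by a similar amount between frames where nothing moved, so it is only noise. I'll do the check push anyway: the closed fingers are behind the red handle at crop (185,400).

Request:
drive_tool([
  [[0, 0.3, 1, 0, 0, 0, 0], [0, 0, 0.8, 0, 0, 0, 0], [0, 0, 0.4, 0, 0, 0, 0], [0, 0, 0, 0, 0, 0, 0], [0, 0, 0, 0, 0, 0, 0]],
])

```text
clock: 22.6
tcp_pos: [0.5781, 0.0844, 0.1011]
orientation: [0.498, 0.503, 0.497, -0.502]
wrist_force: [-0.4, -0.6, -0.6]
finger_gap: -0.0001
```

Request:
drive_tool([
  [[0, 0, 0.2, 0, 0, 0, 0], [0, 0, 0.2, 0, 0, 0, 0], [0, 0, 0.1, 0, 0, 0, 0], [0, 0, 0, 0, 0, 0, 0], [0, 0, 0, 0, 0, 0, 0]],
])

```text
clock: 23.02
tcp_pos: [0.5775, 0.0799, 0.1002]
orientation: [-0.498, -0.502, -0.498, 0.502]
wrist_force: [-0.2, 0.1, -0.0]
finger_gap: 0.0008
```

Request:
drive_tool([
  [[0, 0, 0.1, 0, 0, 0, 0], [0, 0, 0.1, 0, 0, 0, 0], [0, 0, 0.1, 0, 0, 0, 0], [0, 0, 0, 0, 0, 0, 0], [0, 0, 0, 0, 0, 0, 0]],
])

```text
clock: 23.43
tcp_pos: [0.5775, 0.0768, 0.1002]
orientation: [-0.498, -0.502, -0.498, 0.502]
wrist_force: [-0.2, 0.4, -0.0]
finger_gap: 0.0
```

Request:
drive_tool([
  [[0, 0, 0.1, 0, 0, 0, 0], [0, 0, 0.1, 0, 0, 0, 0], [0, 0, 0, 0, 0, 0, 0], [0, 0, 0, 0, 0, 0, 0], [0, 0, 0, 0, 0, 0, 0]],
])

```text
clock: 23.85
tcp_pos: [0.5775, 0.0767, 0.1002]
orientation: [0.497, 0.503, 0.499, -0.501]
wrist_force: [0.8, 7.3, -0.7]
finger_gap: 0.0001
```

Request:
drive_tool([
  [[0, 0, 0.1, 0, 0, 0, 0], [0, 0, 0.1, 0, 0, 0, 0], [0, 0, 0.1, 0, 0, 0, 0], [0, 0, 0, 0, 0, 0, 0], [0, 0, 0, 0, 0, 0, 0]],
])

```text
clock: 24.27
tcp_pos: [0.5775, 0.0764, 0.1003]
orientation: [0.496, 0.504, 0.501, -0.499]
wrist_force: [1.0, 15.4, -0.4]
finger_gap: 0.0002
```

Request:
drive_tool([
  [[0, 0, -0.3, 0, 0, 0, 0], [0, 0, -0.4, 0, 0, 0, 0], [0, 0, -1, 0, 0, 0, 0], [-1, 0, -1.5, 0, 0, 0, 0], [-3, 0, -1, 0, 0, 0, 0]],
])

```text
clock: 24.68
tcp_pos: [0.5747, 0.1144, 0.1363]
orientation: [-0.496, -0.5, -0.499, 0.505]
wrist_force: [0.5, 0.2, -0.2]
finger_gap: 0.0001
```

Request:
drive_tool([
  [[-3, 0, 0, 0, 0, 0, 0], [-3, -3, 0, 0, 0, 0, 0], [-2, -4, 0, 0, 0, 0, 0], [0, -4, 0, 0, 0, 0, 0], [0, -4, 0, 0, 0, 0, 0]],
])

```text
clock: 25.1
tcp_pos: [0.4309, 0.1154, 0.2197]
orientation: [0.498, 0.503, 0.497, -0.502]
wrist_force: [-0.0, -0.0, 0.5]
finger_gap: -0.0002
```

Request:
drive_tool([
  [[0, -1, 4, 0, 0, 0, 0], [0, 0, 4, 0, 0, 0, 0], [0, 0, 4, 0, 0, 0, 0], [0, 0, 4, 0, 0, 0, 0], [0, 0, 0, 0, 0, 0, 0]],
])

```text
clock: 25.52
tcp_pos: [0.4201, -0.0505, 0.2188]
orientation: [-0.497, -0.504, -0.494, 0.505]
wrist_force: [0.9, -0.0, 0.6]
finger_gap: 0.0
```

Run:
```python
from h import *
shot("top","j1",90,160,260,150,3)
shot("side","j1s",50,100,330,270,2)
go([.577,.077,.10],-.5)
```

```text
t=25.62 tcp [ 0.4196 -0.0461  0.2185] psi -0.8 shift cm [ 11.85  15.56 -12.53] turn [-0.3  0.  -0. ] F [-0.4  0.1 -0.2] gap 0.0000 q1,q6 [-0.3   1.29]
```

View pics/j1.png

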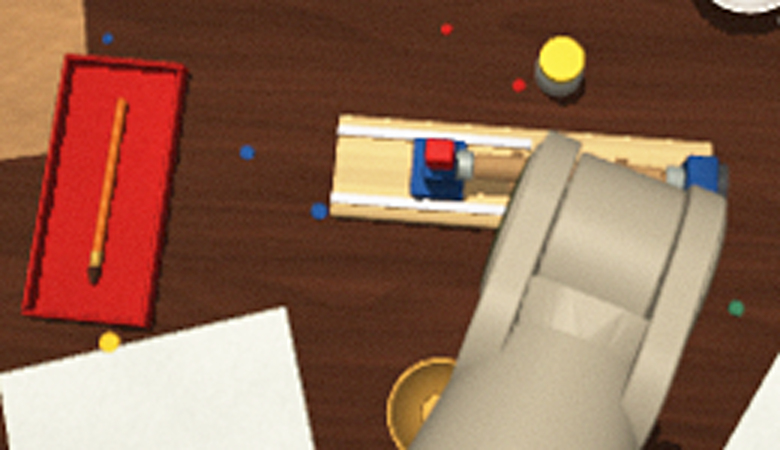

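View pics/j1s.png

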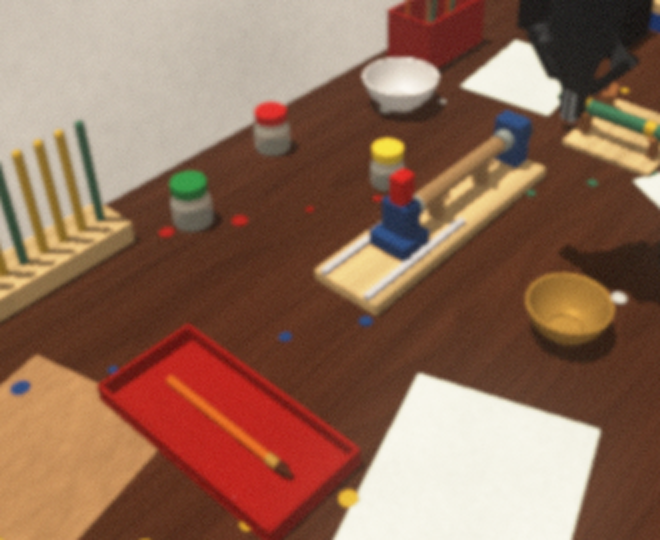

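The final views show the brush flat in the tray, the blank clamped between both cups, the jar in place, and the gripper clear of everything.

```bash
python3 -c "
from workcell import env
print(env.hand_in())"
```

```text
the job is handed in; nothing more can be done
None
```

The job is handed in at about 26 s of the 72 s. The brush lies flat in the red tray and the blank is clamped between both cup centres. The hand-in gave no verdict.

**What I did:** I moved the brush from the V rests to the tray, then laid the blank in the rests. I slid the tailstock up by its handle to about 28 N. After releasing it I pushed once more from behind with closed fingers.

**What the last checks showed:**
- **Clamping:** in the second push the handle moved only about 0.4 mm while the force rose to 15 N, against about 3 N slide friction, so I take it there is no end play. The cup rims measured 183 mm apart, against about 182 mm expected.
- **Brush, jar and green stick:** the last pictures show the brush flat in the tray and the jar in place. The jar's shift was under 0.05 px. The green stick read 0.5 px, which I put down to the lighting change beside it once the blank was gone; it looks unmoved.
- **Robot:** the gripper was clear of everything, with about 0 N at the wrist.

**What disagreed:**
- **Brush grasp:** the first grasp was a few mm off, so I regripped before lifting.
- **Tailstock set-back:** an image comparison hinted that the tailstock moved back about 1 mm on release. It was within the noise, and the second push met resistance straight away.
- **Tailstock slide:** measured travel was 70–71 mm, against about 75 mm expected. I put this down to camera error and the tailstock not starting fully back.

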